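# Fetch a clip tote from under the bench shelf and open it

## Task

Draw the lidded clip tote straight out from under the wire shelf, with its lid still clipped on, until it stands on the bench wholly in front of the shelf. Then flip both of its clips open, lift the lid off and set it down gently, flat and right way up, on top of the wire shelf. Leave the tote upright on the bench with its clips open, and do not shift the things beside it or on the shelf.

Things in the scene. Friction and masses are not known exactly. Their poses are not given: they have to be found in the camera images.
- shelf: Wire shelf riser of chromed steel, fixed; 220 mm deep (x), 670 mm wide (y), underside 150 mm and top 158 mm above the bench (acts as a closed board), a 12 mm post at each corner. Origin on the bench under its centre; front faces its -x, front edge at x = -110 mm. Under it, 195 mm apart and in any order, stand the tote, the tray and the carton.
- tote: Clear loose tote of screws, 0.5 kg, the only one with a lid, clips and a front pull: 120 mm deep (x), 150 wide (y), 76 high; 190 wide over the clips. Origin: centre of its underside; front faces -x. Starts under the shelf, turned up to 0.06 rad to it, 20 to 40 mm free each side, the front of its pull within 10 mm of the shelf's edge, so a tool pointing straight down cannot reach the pull.
- pull (a point): Point to grasp on the tote's grey D-shaped front pull: in the tote's frame (-88, 0, 45) mm. The pull is 46 mm wide (y, flat sides to pinch), 14 mm high (z 38 to 52 mm), and stands 40 mm out from the front wall (x -60 to -100 mm). Frame as the tote's.
- clip_left (a joint): Clip on the tote's +y side, rad: 0 = shut (hooked over the lid's edge), 1.75 = fully open, hanging outward. Its over-centre spring holds it shut below about 0.45 rad and throws it open beyond; about 1.5 N on the tab starts it.
- clip_left_tab (a point): Middle of the left clip's thumb tab, 45 mm above the hinge when shut. The clip is a grey flap 46 mm wide (x), 4 mm thick, hinged along x at (0, 85, 50) mm in the tote's frame. Shut, its hook reaches 7 mm in over the lid (hook's top at z 84 mm); the tab rises from there to z 107 mm, leaning outward. Push the tab's inner face outward (+y of the tote).
- clip_right (a joint): Clip on the tote's -y side, the mirror image of the left one, same values.
- clip_right_tab (a point): Middle of the right clip's thumb tab; hinge at (0, -85, 50) mm in the tote's frame; push outward (-y of the tote).
- lid: White lid, loose, 85 g, 130 mm (x) by 160 mm (y), fitted over the tote's rim with 2 mm play; flat top with a bow handle. Origin at the centre of the underside of its 8 mm skirt, z up; 68 mm above the tote's origin when on, its edges 65 mm (x) and 80 mm (y) from the centre. Flat top at z 11 mm of its own frame.
- lid_handle (a point): Middle of the lid's bow handle: a bar along the lid's x, 92 mm long, 14 mm wide (y), 10 mm thick (z), 38 mm above the lid's origin (22 mm free under the bar). Frame as the lid's.
- tray: Open clear tray of screws, 130 x 140 mm, 55 mm high, loose, under the shelf; leave it. Origin at the centre of its underside.
- carton: Open white carton of bags, 120 x 140 mm, about 78 mm high, loose, under the shelf; leave it. Origin at the centre of its underside.
- jar: Glass jar, 56 mm across, 75 mm high, loose, on the shelf near its +y end; leave it. Origin at the centre of its underside.
There are look-alikes about, which are no part of the job. What is shaped like the lid but red or yellow is not meant.

How it is judged:
By the outcome, as a careful person would: the job done as asked, in the order asked, and still so for the second after the job is handed in, with the robot touching nothing.
It also fails if it takes over 72 s, if anything falls off the work surface, if the arm or the gripper's body presses on something with over 40 N, if the wrist force passes 120 N, or if a joint passes its speed limit or range.

## Robot

A 6-joint arm with a two-finger parallel gripper is mounted at the origin on the work surface. World frame = base frame: x ahead of the robot, y to its left, z up, the work surface at z = 0. Lengths are in mm, angles in rad, forces in N, time in s.
With the tool pointing down it reaches from about 350 to 975 mm from the base axis. Payload 7.1 kg.
Tool frame: the origin (TCP) lies on the centre line of the jaws, within the pads' length; the fingertips stand 8 mm ahead of it and the grasp point (between the pads) lies 11 mm behind it; z points along the fingers, x is the direction in which the jaws open and shut, and the axes are right-handed (so a half turn about z gives the same grasp; the last joint's range is limited). The gripper opens to 88 mm and grips with 3 to 60 N. Pads are 20 mm wide; open, the fingers measure 115 mm over their backs; the gripper's body (75 mm by 178 mm) begins 61 mm behind the grasp point.
Start: joints at [-1.161, 0.423, 1.63, -0, 1.089, -0.019], TCP at [259.877, -568.391, 230.675] pointing down, gripper open.
Joint ranges: [-3, 3], [-0.9, 2.11], [0.09, 2.58], [-1.31, 4.45], [0.11, 2.69], [-2.54, 2.54]. Speed limits (rad/s): [2.39, 2.39, 3.01, 3.14, 3.14, 3.14].

## Interface

Orientations are given as a rotation vector (axis times angle).
In Python, from workcell import get_obs, viewer, ctrl, masks_of gives the robot as it stands. The module is installed in compiled form; this text tells all that it offers.
- The arm moves only by the shell command python3 -m inch 'ROWS'. ROWS is JSON, a list of rows, each an object of numbers: "tx", "ty", "tz": the shift along the tool's x, y, z in cm; "ax", "ay", "az": the turn, a rotation vector about the tool's x, y, z in degrees; "jaw": the opening, from 0 (shut) to 1 (fully open). In form: [{"tx": .., "ty": .., "tz": .., "ax": .., "ay": .., "az": .., "jaw": ..}, ...]. A call has 1 to 12 rows; each row shifts and turns the commanded pose from where the row before left it, along the tool's axes as they then stand; what a row does not reach is not made up. A row lasts 1/8 s, in which the tool goes at most 62.5 mm and 10.7 degrees, less where a joint would pass 70% of its speed; a pose out of reach is approached as far as the arm can. A call is refused whole if a number of a shift passes 6.25 or a number of a turn 10.7, either way. A call with a gripper value outside its range is refused whole. The fingers move at their own pace and stop on an object; the grip force is fixed at half the most. Time passes only in rows, so rows that do not move let the fingers close. It gives the time, the measured TCP pose, the force and the opening at its end, in the units of the state.
- get_obs(): the state, without advancing time (a new reading comes with each control period).
- viewer.get_image(name): name is "scene" or "side" or "wrist"; returns (picture, depth): 400x640x3 uint8, red, green, blue; 400x640 float32, mm along the optical axis (not along the pixel's ray), 0 where there is no reading.
- viewer.get_calibration(name): a dict with "fx", "fy", "cx", "cy" (pixels), "rvec" (rotation vector, rad) and "tvec" (3), from world to camera coordinates, as OpenCV has them. Camera axes: x right, y down, z forward; pixel columns grow to the right and rows downward; lengths in mm; the calibration is good to about 2 mm. The wrist camera is an equidistant fisheye: a pixel r from the principal point sees the ray r / f radians off the axis. A picture is of the moment at which its call begins: read the wrist's pose just before it. get_calibration takes no time and is no camera call; for the wrist camera it gives the pose at the moment of the call.
- ctrl.close_job(): hands the job in, once; it reports no verdict.
Trained networks look in the newest picture that a camera, given by its name, has taken for a name from the list of things; names that differ only in an ending like _2 or _b are one class to them, and where a whole thing is asked for, a point or a joint stands for the part that bears it (a point fixed in the world has none). Each returns a list of dicts, best first, with "score" (0 to 1); they miss things now and then, are a little off and sometimes report something else, mostly with a low value. They report only what shows in the picture. A call takes as long as a camera call. They do not tell look-alikes from the thing itself.
- masks_of(camera, thing): "pixels" (400x640 bool, what is visible of it) and "location" ([column, row] in pixels, amid what is visible of it).
The state is a dict: "t": time; "qpos": joint angles; "qvel": joint speeds; "joint_torque": joint torques, N m; "ee_pos": TCP position; "orientation": TCP orientation; "ft_force": force on the tool from outside, world axes, zero at the start; "moment": the same for the moment, N m; "width": finger opening in mm.
Only numpy, scipy, OpenCV 4.12 (cv2) and the standard library are available. Lean on these libraries where they do the work, as an engineer would, in place of code of your own. Each camera call takes 0.05 s, during which the arm holds its last target. There are 200 camera calls.

## Working session

There is one attempt and no reset: what is moved stays moved. The work goes in short steps, Python scripts to look and compute and a shell command to move; the robot and the scene stay as the last step left them, time stands still between calls to the robot, and variables do not carry over. Pictures are saved under pics/ and viewed, about 8 in all and at most 12, crops included, and the job is handed in when it is done.

```bash
mkdir -p pics; cat > h.py <<'E'
import numpy as np, cv2
from scipy.spatial.transform import Rotation as R
from workcell import get_obs, viewer, ctrl, masks_of
def cam(n):
    c=viewer.get_calibration(n); im,d=viewer.get_image(n); return im,d,c
def world(c,d,m,fish=False):
    v,u=np.nonzero(m&(d>0)); z=d[v,u]
    x=(u-c['cx'])/c['fx']; y=(v-c['cy'])/c['fy']
    if fish:
        r=np.hypot(x,y)+1e-9; t=np.tan(r)/r; x=x*t; y=y*t
    P=np.c_[x*z,y*z,z]
    Rm=R.from_rotvec(np.ravel(c['rvec'])).as_matrix()
    return (P-np.ravel(c['tvec']))@Rm, u, v
def proj(c,p):
    q=R.from_rotvec(np.ravel(c['rvec'])).as_matrix()@np.array(p,float)+np.ravel(c['tvec'])
    return c['fx']*q[0]/q[2]+c['cx'],c['fy']*q[1]/q[2]+c['cy']
def save(n,im): cv2.imwrite('pics/'+n+'.png',im[...,::-1])
E
python3 - <<'E'
from h import *
o=get_obs();print(o)
ims=[]
for n in('scene','side'):
    im,d,c=cam(n); save(n,im); print(n,{k:np.round(np.ravel(v),3).tolist() for k,v in c.items()})
    np.savez(n+'.npz',d=d)
    for t in('tote','pull','lid','lid_handle','shelf','clip_left','clip_right','tray','carton','jar'):
        for r in masks_of(n,t)[:3]:
            P,u,v=world(c,d,r['pixels'])
            print(n,t,round(r['score'],2),np.round(r['location']),len(P),np.round(np.median(P,0)) if len(P) else '',np.round(np.percentile(P,[3,97],axis=0)).tolist() if len(P) else '')
E
```

```text
{'t': 0.0, 'qpos': array([-1.16101428e+00,  4.23835248e-01,  1.63068407e+00, -1.24222703e-06,
        1.08860251e+00, -1.90050511e-02]), 'qvel': array([-0.00062898,  0.00115637,  0.00031515,  0.00077116, -0.00198093,
       -0.00180577]), 'joint_torque': array([-1.49622396e-03, -5.44634485e+01, -2.73665106e+01,  6.44056569e-02,
        2.28396471e-02, -1.34722177e-04]), 'ee_pos': array([ 259.65841978, -567.91083291,  229.90751282]), 'orientation': array([-2.64249036e+00,  1.69749990e+00,  1.99634533e-03]), 'ft_force': array([0.03709806, 0.47889753, 0.89381348]), 'moment': array([ 0.00035912, -0.01809069, -0.00789598]), 'width': 87.8538172698713}
scene {'fx': [410.534], 'fy': [410.534], 'cx': [319.398], 'cy': [199.052], 'rvec': [1.567, -2.509, 0.394], 'tvec': [349.224, 480.977, 1130.395]}
scene tote 0.9 [289. 202.] 80 [624. 197.  53.] [[612.0, 107.0, 45.0], [719.0, 237.0, 103.0]]
scene pull 0.63 [289. 200.] 302 [650. 187.  53.] [[612.0, 104.0, 1.0], [720.0, 272.0, 158.0]]
scene lid 0.77 [189. 225.] 2203 [701. 485.  12.] [[630.0, 423.0, 7.0], [782.0, 546.0, 43.0]]
scene lid 0.63 [273. 
[... 1939 characters left out ...]
0.0, 49.0, 44.0]]
side shelf 0.31 [358. 268.] 104 [729. 273.  91.] [[710.0, 266.0, 80.0], [746.0, 285.0, 160.0]]
side clip_left 0.56 [358. 265.] 102 [731. 272.  89.] [[712.0, 265.0, 80.0], [753.0, 284.0, 160.0]]
side clip_left 0.47 [300. 239.] 135 [706. 109.  99.] [[680.0, 101.0, 55.0], [726.0, 123.0, 161.0]]
side clip_right 0.47 [299. 239.] 150 [703. 110.  97.] [[680.0, 101.0, 59.0], [726.0, 123.0, 161.0]]
side tray 0.62 [262. 228.] 2549 [692.   2.  26.] [[625.0, -65.0, 14.0], [753.0, 72.0, 160.0]]
side carton 0.78 [194. 204.] 2304 [ 691. -191.   74.] [[629.0, -264.0, 32.0], [747.0, -125.0, 160.0]]
side jar 0.74 [369. 248.] 529 [704. 279. 233.] [[676.0, 256.0, 171.0], [724.0, 303.0, 238.0]]
```

View pics/scene.png

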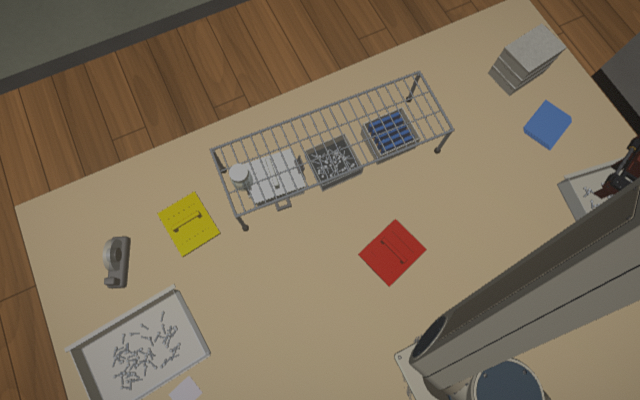

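View pics/side.png

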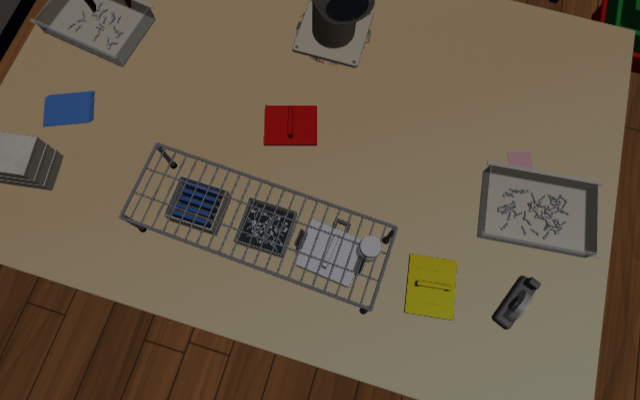

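The lid candidates in the scene picture are the white one on the tote at (273,176), the red one at (392,254) and the yellow one at (189,225). I choose the white one: it is under the shelf, beside the jar, with the grey pull at (284,204). Next I measure the geometry and check it in a close crop.

```bash
python3 - <<'E'
from h import *
for n in('scene','side'):
    c=viewer.get_calibration(n); d=np.load(n+'.npz')['d']; im=cv2.imread('pics/'+n+'.png')
    P,u,v=world(c,d,d>0)
    def rect(m,name):
        q=P[m]; r=cv2.minAreaRect(q[:,:2].astype(np.float32)); print(n,name,m.sum(),np.round(q[:,2].mean(),1),[np.round(a,1) for a in r]); return q
    box=(P[:,0]>560)&(P[:,0]<880)&(P[:,1]>-380)&(P[:,1]<380)
    rect(box&(abs(P[:,2]-157)<6),'shelf')
    t=(P[:,0]>580)&(P[:,0]<800)&(P[:,1]>110)&(P[:,1]<270)
    w=im[v,u].min(1)>110
    rect(t&(abs(P[:,2]-79)<4),'lidtop')
    q=P[(P[:,0]>570)&(P[:,0]<645)&(P[:,1]>140)&(P[:,1]<250)&(P[:,2]>35)&(P[:,2]<62)]
    print('pull',len(q),np.round(np.percentile(q,[2,50,98],axis=0)).tolist())
    q=P[t&(abs(P[:,2]-110)<6)]; print('handle/tab',np.round(np.percentile(q,[2,50,98],axis=0)).tolist())
    cu,cv_=proj(c,[650,190,80]); cu,cv_=int(cu),int(cv_)
    cv2.imwrite(f'pics/crop_{n}.png',cv2.resize(im[cv_-50:cv_+50,cu-60:cu+60],None,fx=5,fy=5))
E
cd pics; python3 -c "
import cv2,numpy as np
cv2.imwrite('crop.png',cv2.resize(np.hstack([cv2.imread('crop_scene.png'),cv2.imread('crop_side.png')]),(800,333)))"
```

```text
scene shelf 4026 157.2 [array([705.2,   1.2]), array([671.3, 222.4]), np.float64(87.0)]
scene lidtop 1421 79.4 [array([710. , 190.6]), array([154.9, 130.9]), np.float64(83.9)]
pull 98 [[611.0, 182.0, 43.0], [618.0, 206.0, 52.0], [637.0, 227.0, 56.0]]
handle/tab [[666.0, 186.0, 106.0], [711.0, 196.0, 111.0], [754.0, 205.0, 115.0]]
side shelf 5432 158.0 [array([ 7.042e+02, -1.000e-01]), array([671.1, 221.1]), np.float64(86.9)]
side lidtop 1794 79.9 [array([710.5, 192.8]), array([162.7, 130.6]), np.float64(84.1)]
pull 81 [[611.0, 180.0, 44.0], [620.0, 203.0, 53.0], [638.0, 225.0, 59.0]]
handle/tab [[668.0, 185.0, 108.0], [712.0, 194.0, 112.0], [755.0, 203.0, 116.0]]
```

View pics/crop.png

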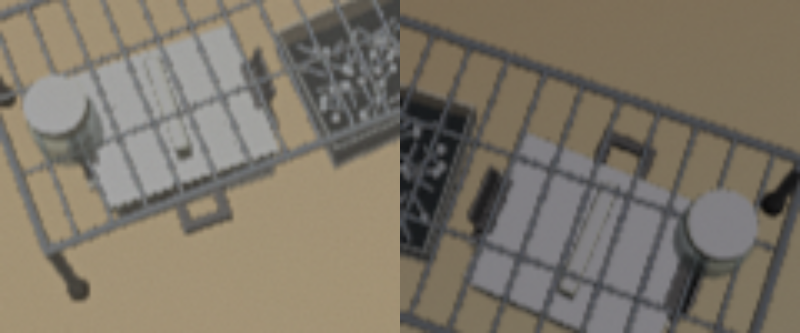

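The crop confirms it: a white lid with its bar handle, dark clips on both sides, and the grey D pull at about scene (284,204). The jar overlaps the tote's corner in the view. From the fits, the shelf is at (705,0.5) with yaw -0.052, and the tote is at (710,192) with yaw about -0.105. I'll work out the first move.

```bash
cat >> h.py <<'E'
def toolR(pitch_deg,yaw):  # tool z = forward dir tilted down by pitch, tool x = +left of yaw
    f=np.array([np.cos(yaw),np.sin(yaw),0]); l=np.array([-np.sin(yaw),np.cos(yaw),0]); p=np.radians(pitch_deg)
    z=f*np.cos(p)-np.array([0,0,1])*np.sin(p); return np.c_[l,np.cross(z,l),z]
def plan(pos,Rt=None):
    o=get_obs(); p=o['ee_pos']; R0=R.from_rotvec(o['orientation']).as_matrix()
    Rt=R0 if Rt is None else Rt; d=np.array(pos)-p
    print('t',round(o['t'],2),'tcp',np.round(p,1),'q',np.round(o['qpos'],2),'F',np.round(o['ft_force'],1),'w',round(o['width'],1))
    print(' shift first cm',np.round(R0.T@d/10,2),' turn deg',np.round(np.degrees(R.from_matrix(R0.T@Rt).as_rotvec()),1),' or turn then shift cm',np.round(Rt.T@d/10,2))
E
python3 -c "
from h import *
plan([546,209,230],toolR(90,-.105)); plan([546,209,122],toolR(45,-.105))
print(viewer.get_calibration('wrist'))"
```

```text
t 1.1 tcp [ 259.9 -568.4  230.7] q [-1.16  0.42  1.63  0.    1.09 -0.02] F [ 0.3  0.3 -0.4] w 87.7
 shift first cm [-58.81 -58.34   0.07]  turn deg [  -0.     0.  -149.4]  or turn then shift cm [8.031e+01 2.031e+01 7.000e-02]
t 1.1 tcp [ 259.9 -568.4  230.7] q [-1.16  0.42  1.63  0.    1.09 -0.02] F [ 0.3  0.3 -0.4] w 87.7
 shift first cm [-58.81 -58.34  10.87]  turn deg [ -15.8   57.8 -139.5]  or turn then shift cm [80.31  6.68 22.05]
{'fx': 309.70691628693146, 'fy': 309.70691628693146, 'cx': 318.51663638490965, 'cy': 206.15915999196932, 'rvec': array([-2.43188094,  1.56251854,  0.22605648]), 'tvec': array([-625.39767037,  -33.8657087 ,  391.15989065])}
```

```bash
python3 -m inch '[{"tx":-4.2,"ty":-4.2},{"tx":-4.2,"ty":-4.2},{"tx":-4.2,"ty":-4.2},{"tx":-4.2,"ty":-4.2},{"tx":-4.2,"ty":-4.2},{"tx":-4.2,"ty":-4.2},{"tx":-4.2,"ty":-4.2},{"tx":-4.2,"ty":-4.2},{"tx":-4.2,"ty":-4.2},{"tx":-4.2,"ty":-4.2},{"tx":-4.2,"ty":-4.2},{"tx":-4.2,"ty":-4.2}]'
python3 -m inch '[{"tx":-4.2,"ty":-4.0},{"tx":-4.2,"ty":-4.0},{"az":-10.6},{"az":-10.6},{"az":-10.6},{"az":-10.6},{"az":-10.6},{"az":-10.6},{"az":-10.6},{"az":-10.6},{"az":-10.6},{"az":-10.6}]'
python3 -m inch '[{"az":-10.6},{"az":-10.6},{"az":-10.6},{"az":-10.6},{}]'
python3 -c "
from h import *
plan([546,209,230],toolR(90,-.105)); plan([546,209,122],toolR(45,-.105))"
```

```text
t 1.1 tcp [ 259.9 -568.4  230.7] q [-1.16  0.42  1.63  0.    1.09 -0.02] F [ 0.3  0.3 -0.4] w 87.7
 shift first cm [-58.81 -58.34   0.07]  turn deg [  -0.     0.  -149.4]  or turn then shift cm [8.031e+01 2.031e+01 7.000e-02]
t 1.1 tcp [ 259.9 -568.4  230.7] q [-1.16  0.42  1.63  0.    1.09 -0.02] F [ 0.3  0.3 -0.4] w 87.7
 shift first cm [-58.81 -58.34  10.87]  turn deg [ -15.8   57.8 -139.5]  or turn then shift cm [80.31  6.68 22.05]$[0]: bad value
$[0]: bad value
$[0]: bad value
```

```bash
python3 -m inch '[{"tx":-4.2,"ty":-4.2,"tz":0,"ax":0,"ay":0,"az":0,"jaw":1},{"tx":-4.2,"ty":-4.2,"tz":0,"ax":0,"ay":0,"az":0,"jaw":1}]'
```

```text
t: 1.35
ee_pos: [301.5, -456.1, 230.5]
orientation: [-2.642, 1.7, -0.0]
ft_force: [0.5, -0.2, -0.4]
width: 87.9
```

```bash
python3 -m inch '[{"tx":-4.2,"ty":-4.2,"tz":0,"ax":0,"ay":0,"az":0,"jaw":1},{"tx":-4.2,"ty":-4.2,"tz":0,"ax":0,"ay":0,"az":0,"jaw":1},{"tx":-4.2,"ty":-4.2,"tz":0,"ax":0,"ay":0,"az":0,"jaw":1},{"tx":-4.2,"ty":-4.2,"tz":0,"ax":0,"ay":0,"az":0,"jaw":1},{"tx":-4.2,"ty":-4.2,"tz":0,"ax":0,"ay":0,"az":0,"jaw":1},{"tx":-4.2,"ty":-4.2,"tz":0,"ax":0,"ay":0,"az":0,"jaw":1},{"tx":-4.2,"ty":-4.2,"tz":0,"ax":0,"ay":0,"az":0,"jaw":1},{"tx":-4.2,"ty":-4.2,"tz":0,"ax":0,"ay":0,"az":0,"jaw":1},{"tx":-4.2,"ty":-4.2,"tz":0,"ax":0,"ay":0,"az":0,"jaw":1},{"tx":-4.2,"ty":-4.2,"tz":0,"ax":0,"ay":0,"az":0,"jaw":1},{"tx":-4.2,"ty":-4.0,"tz":0,"ax":0,"ay":0,"az":0,"jaw":1},{"tx":-4.2,"ty":-4.0,"tz":0,"ax":0,"ay":0,"az":0,"jaw":1}]'
python3 -m inch '[{"tx":0,"ty":0,"tz":0,"ax":0,"ay":0,"az":-10.6,"jaw":1},{"tx":0,"ty":0,"tz":0,"ax":0,"ay":0,"az":-10.6,"jaw":1},{"tx":0,"ty":0,"tz":0,"ax":0,"ay":0,"az":-10.6,"jaw":1},{"tx":0,"ty":0,"tz":0,"ax":0,"ay":0,"az":-10.6,"jaw":1},{"tx":0,"ty":0,"tz":0,"ax":0,"ay":0,"az":-10.6,"jaw":1},{"tx":0,"ty":0,"tz":0,"ax":0,"ay":0,"az":-10.6,"jaw":1},{"tx":0,"ty":0,"tz":0,"ax":0,"ay":0,"az":-10.6,"jaw":1},{"tx":0,"ty":0,"tz":0,"ax":0,"ay":0,"az":-10.6,"jaw":1},{"tx":0,"ty":0,"tz":0,"ax":0,"ay":0,"az":-10.6,"jaw":1},{"tx":0,"ty":0,"tz":0,"ax":0,"ay":0,"az":-10.6,"jaw":1},{"tx":0,"ty":0,"tz":0,"ax":0,"ay":0,"az":-10.6,"jaw":1},{"tx":0,"ty":0,"tz":0,"ax":0,"ay":0,"az":-10.6,"jaw":1}]'
python3 -c "
from h import *
plan([546,209,230],toolR(90,-.105)); plan([546,209,122],toolR(45,-.105))"
```

```text
t: 2.85
ee_pos: [547.0, 211.2, 230.8]
orientation: [-2.643, 1.697, -0.001]
ft_force: [0.3, -0.6, -0.4]
width: 87.8
t: 4.35
ee_pos: [546.6, 209.2, 230.7]
orientation: [2.691, 1.621, 0.0]
ft_force: [-0.4, 0.2, -1.0]
width: 87.6
t 4.35 tcp [546.6 209.2 230.7] q [ 0.35  0.37  1.72  0.    1.06 -0.74] F [-0.4  0.2 -1. ] w 87.6
 shift first cm [-0.05 -0.04  0.07]  turn deg [  0.   -0.  -21.9]  or turn then shift cm [-0.03 -0.06  0.07]
t 4.35 tcp [546.6 209.2 230.7] q [ 0.35  0.37  1.72  0.    1.06 -0.74] F [-0.4  0.2 -1. ] w 87.6
 shift first cm [-0.05 -0.04 10.87]  turn deg [-44.4   8.6 -20.7]  or turn then shift cm [-0.03 -7.73  7.65]
```

```bash
python3 -m inch '[{"tx":0,"ty":0,"tz":0,"ax":0,"ay":0,"az":-7.3,"jaw":1},{"tx":0,"ty":0,"tz":0,"ax":0,"ay":0,"az":-7.3,"jaw":1},{"tx":0,"ty":0,"tz":0,"ax":0,"ay":0,"az":-7.3,"jaw":1},{"tx":0,"ty":0,"tz":0,"ax":-9,"ay":0,"az":0,"jaw":1},{"tx":0,"ty":0,"tz":0,"ax":-9,"ay":0,"az":0,"jaw":1},{"tx":0,"ty":0,"tz":0,"ax":-9,"ay":0,"az":0,"jaw":1},{"tx":0,"ty":0,"tz":0,"ax":-9,"ay":0,"az":0,"jaw":1},{"tx":0,"ty":0,"tz":0,"ax":-9,"ay":0,"az":0,"jaw":1},{"tx":0,"ty":0,"tz":0,"ax":0,"ay":0,"az":0,"jaw":1}]'
python3 -c "
from h import *
plan([546,209,122],toolR(45,-.105))"
```

```text
t: 5.48
ee_pos: [547.1, 201.1, 228.9]
orientation: [1.927, 1.707, 0.559]
ft_force: [-0.5, 0.4, 0.8]
width: 87.5
t 5.47 tcp [547.1 201.1 228.9] q [ 0.54  0.24  2.09 -1.02  0.48 -0.06] F [-0.5  0.4  0.8] w 87.5
 shift first cm [ 1.02 -6.71  8.29]  turn deg [-7.2  1.9 -0.1]  or turn then shift cm [ 0.77 -7.7   7.42]
```

```bash
python3 -c "
from h import *
plan([580,205.5,99],toolR(52,-.105))"
```

```text
t 5.47 tcp [547.1 201.1 228.9] q [ 0.54  0.24  2.09 -1.02  0.48 -0.06] F [-0.5  0.4  0.8] w 87.5
 shift first cm [ 1.16 -5.42 12.2 ]  turn deg [-0.2  1.9 -0.3]  or turn then shift cm [ 0.78 -5.46 12.22]
```

```bash
python3 -m inch '[{"tx":0.3,"ty":-1.4,"tz":3,"ax":0,"ay":0.6,"az":0,"jaw":1},{"tx":0.3,"ty":-1.4,"tz":3,"ax":0,"ay":0.6,"az":0,"jaw":1},{"tx":0.3,"ty":-1.4,"tz":3,"ax":0,"ay":0.6,"az":0,"jaw":1},{"tx":0.2,"ty":-1.2,"tz":3.2,"ax":0,"ay":0,"az":0,"jaw":1},{"tx":0,"ty":0,"tz":0,"ax":0,"ay":0,"az":0,"jaw":1}]'
python3 - <<'E'
from h import *
plan([580,205.5,99],toolR(52,-.105)); plan([629.3,200.3,36.3],toolR(52,-.105))
im,d,c=cam('wrist'); save('w1',im)
for t in('pull','lid_handle','clip_left_tab','clip_right_tab'):
    for r in masks_of('wrist',t)[:2]:
        P,u,v=world(c,d,r['pixels'],True); print(t,round(r['score'],2),np.round(r['location']),len(P),np.round(np.median(P,0)) if len(P) else '',np.round(np.percentile(P,[3,97],axis=0)).tolist() if len(P) else '')
E
```

```text
t: 6.1
ee_pos: [589.7, 215.4, 122.5]
orientation: [1.962, 1.742, 0.541]
ft_force: [-0.1, -0.4, 1.2]
width: 87.8
t 6.1 tcp [589.7 215.4 122.5] q [ 0.5   0.49  2.04 -1.31  0.36  0.24] F [-0.1 -0.4  1.2] w 87.8
 shift first cm [-1.08 -2.05  1.45]  turn deg [-2.8  1.  -0.4]  or turn then shift cm [-1.09 -2.13  1.32]
t 6.1 tcp [589.7 215.4 122.5] q [ 0.5   0.49  2.04 -1.31  0.36  0.24] F [-0.1 -0.4  1.2] w 87.8
 shift first cm [-0.93 -1.61  9.43]  turn deg [-2.8  1.  -0.4]  or turn then shift cm [-1.09 -2.08  9.32]
pull 0.71 [315. 211.] 9721 [650. 206.  46.] [[613.0, 130.0, 2.0], [718.0, 273.0, 84.0]]
lid_handle 0.78 [545. 194.] 7335 [687. 467.  11.] [[627.0, 412.0, 2.0], [779.0, 536.0, 43.0]]
lid_handle 0.66 [12. 20.] 1321 [416. -22.   7.] [[393.0, -54.0, -9.0], [437.0, 17.0, 12.0]]
clip_left_tab 0.75 [393. 294.] 328 [727. 275.  85.] [[699.0, 265.0, 82.0], [742.0, 282.0, 105.0]]
clip_right_tab 0.25 [316. 270.] 10238 [678. 202.  79.] [[643.0, 126.0, 69.0], [770.0, 264.0, 109.0]]
```

View pics/w1.png

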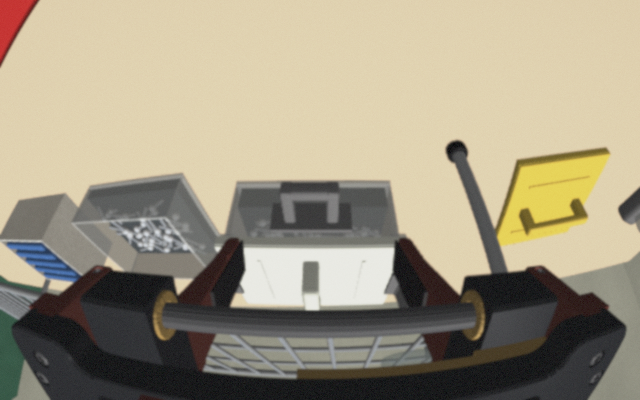

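The picture shows the tote's front with the grey D pull at (312,205), the white lid behind it and the tray at (150,230). Joint 4 is at its limit here because the forearm is steeper than the tool. I'll identify the kinematics so I can plan with the wrist on its other branch.

```bash
cat > kin.py <<'E'
from h import *
from scipy.optimize import least_squares
E3=lambda s,a: R.from_euler(s,a).as_matrix()
def ori(q,off=np.pi): return E3('z',q[0])@E3('y',q[1]+q[2])@E3('z',q[3])@E3('y',q[4])@E3('z',q[5]+off)
def pos(q,k):
    a,d,L2,L3,e,Lt=k; s=q[1]+q[2]
    w=np.array([a+L2*np.sin(q[1])+L3*np.sin(s)+e*np.cos(s),0,d+L2*np.cos(q[1])+L3*np.cos(s)-e*np.sin(s)])
    return E3('z',q[0])@w+Lt*ori(q)[:,2]
D=[([-1.16101428,.423835,1.630684,0,1.0886,-.019],[259.8,-568.3,230.6]),
([.35,.37,1.72,0,1.06,-.74],[546.6,209.2,230.7]),([.54,.24,2.09,-1.02,.48,-.06],[547.1,201.1,228.9]),([.5,.49,2.04,-1.31,.36,.24],[589.7,215.4,122.5])]
f=least_squares(lambda k:np.r_[np.concatenate([pos(q,k)-p for q,p in D]),.02*(k-[0,400,450,450,0,200])],[0,400,450,450,0,200.])
K=f.x
LO=np.array([-3,-.9,.09,-1.31,.11,-2.54]);HI=np.array([3,2.11,2.58,4.45,2.69,2.54])
def ik(p,Rt,q0):
    g=lambda q:np.r_[(pos(q,K)-p)/100,R.from_matrix(ori(q).T@Rt).as_rotvec()]
    s=least_squares(g,np.clip(q0,LO+.01,HI-.01),bounds=(LO,HI)); return s.x,np.abs(s.fun).max()
if __name__=='__main__':
    print(np.round(K,1),np.round(f.fun[:12],0)); o=get_obs()
    print(R.from_matrix(ori(o['qpos']).T@R.from_rotvec(o['orientation']).as_matrix()).as_rotvec())
    fl=E3('z',np.pi)
    tz=lambda th:toolR(th,-.105)[:,2]
    for th in(10,20,30,40):
      for G in([622.5,201,45],[510,207,45],[420,212,45]):
        for q4,q6 in((3.6,-1.7),(3.6,1.4)):
          Rt=toolR(th,-.105)@(fl if q6<0 else np.eye(3))
          q,e=ik(np.array(G)+11*tz(th),Rt,[.4,.4,2,q4,.6,q6]); print(th,G,q6,np.round(q,2),round(e,3))
E
python3 kin.py
```

```text
[ 20.4 272.5 550.5 459.3  61.5 275.1] [-11.  -4.   1.   3.  -8.  -1.   0.   1.   1.  -1.  -0.  -1.]
[ 9.51791532e-17  5.45927787e-16 -9.35264936e-17]
10 [622.5, 201, 45] -1.7 [ 0.56  1.04  2.11  3.81  1.41 -1.56] 0.0
10 [622.5, 201, 45] 1.4 [0.56 1.04 2.11 3.81 1.41 1.58] 0.0
10 [510, 207, 45] -1.7 [ 0.75  1.1   2.28  3.98  1.55 -1.39] 0.0
10 [510, 207, 45] 1.4 [0.75 1.1  2.28 3.98 1.55 1.75] 0.0
10 [420, 212, 45] -1.7 [ 0.98  1.17  2.38  4.2   1.59 -1.21] 0.0
10 [420, 212, 45] 1.4 [0.98 1.17 2.38 4.2  1.59 1.93] 0.0
20 [622.5, 201, 45] -1.7 [ 0.54  0.94  2.13  3.81  1.16 -1.62] 0.0
20 [622.5, 201, 45] 1.4 [0.54 0.94 2.13 3.81 1.16 1.52] 0.0
20 [510, 207, 45] -1.7 [ 0.72  0.97  2.31  3.94  1.32 -1.47] 0.0
20 [510, 207, 45] 1.4 [0.72 0.97 2.31 3.94 1.32 1.68] 0.0
20 [420, 212, 45] -1.7 [ 0.94  1.03  2.42  4.12  1.39 -1.3 ] 0.0
20 [420, 212, 45] 1.4 [0.94 1.03 2.42 4.12 1.39 1.84] 0.0
30 [622.5, 201, 45] -1.7 [ 0.52  0.84  2.12  3.84  0.9  -1.71] 0.0
30 [622.5, 201, 45] 1.4 [0.52 0.84 2.12 3.84 0.9  1.43] 0.0
30 [510, 207, 45] -1.7 [ 0.69  0.85  2.31  3.92  1.06 -1.56] 0.0
30 [510, 207, 45] 1.4 [0.69 0.85 2.31 3.92 1.06 1.59] 0.0
30 [420, 212, 45] -1.7 [ 0.89  0.89  2.43  4.06  1.16 -1.4 ] 0.0
30 [420, 212, 45] 1.4 [0.89 0.89 2.43 4.06 1.16 1.74] 0.0
40 [622.5, 201, 45] -1.7 [ 0.49  0.76  2.08  3.94  0.64 -1.85] 0.0
40 [622.5, 201, 45] 1.4 [0.49 0.76 2.08 3.94 0.64 1.29] 0.0
40 [510, 207, 45] -1.7 [ 0.64  0.74  2.28  3.96  0.79 -1.68] 0.0
40 [510, 207, 45] 1.4 [0.64 0.74 2.28 3.96 0.79 1.46] 0.0
40 [420, 212, 45] -1.7 [ 0.82  0.76  2.42  4.04  0.9  -1.53] 0.0
40 [420, 212, 45] 1.4 [0.82 0.76 2.42 4.04 0.9  1.61] 0.0
```

```bash
python3 -c "
from h import *
plan([500,212,270])"; cat > flip.py <<'E'
from kin import *
from scipy.optimize import least_squares
def flip(N,p1,R1,q1g):
    o=get_obs(); q0=o['qpos']; p0=o['ee_pos']; R0=R.from_rotvec(o['orientation']).as_matrix()
    q1,e=ik(p1,R1,q1g); print('end q',np.round(q1,2),round(e,3)); rows=[]
    b=pos(q0,K)-p0; q=q0.copy(); pc,Rc=p0.copy(),R0
    for i in range(1,N+1):
        s=i/N; w=q0[3:]+(q1[3:]-q0[3:])*s; w[1]+=0.25*np.sin(np.pi*s)
        pt=p0+(p1-p0)*s
        f=lambda a:(pos(np.r_[a,w],K)-b*(1-s)-pt)/100
        a=least_squares(f,q[:3]).x; dq=np.r_[a,w]-q; q=np.r_[a,w]; Rt=ori(q) if i<N else R1
        t=np.degrees(R.from_matrix(Rc.T@Rt).as_rotvec()).round(1); d=(Rc.T@(pt-pc)/10).round(1)
        rows.append([*d,*t]); pc=pc+Rc@d*10; Rc=Rc@R.from_rotvec(np.radians(t)).as_matrix()
        print(i,rows[-1],'q',np.round(q,2),'dq/row max',np.round(np.abs(dq).max(),2))
E
echo
```

```text
t 6.35 tcp [588.5 215.5 124.4] q [ 0.5   0.48  2.04 -1.31  0.36  0.24] F [ 0.   0.  -0.2] w 88.0
 shift first cm [ -1.54   1.27 -16.93]  turn deg [0. 0. 0.]  or turn then shift cm [ -1.54   1.27 -16.93]
```

```bash
python3 -m inch '[{"tx":-0.4,"ty":0.3,"tz":-4.2,"ax":0,"ay":0,"az":0,"jaw":1},{"tx":-0.4,"ty":0.3,"tz":-4.2,"ax":0,"ay":0,"az":0,"jaw":1},{"tx":-0.4,"ty":0.3,"tz":-4.2,"ax":0,"ay":0,"az":0,"jaw":1},{"tx":-0.4,"ty":0.3,"tz":-4.2,"ax":0,"ay":0,"az":0,"jaw":1},{"tx":0,"ty":0,"tz":0,"ax":0,"ay":0,"az":0,"jaw":1}]'
python3 - <<'E'
from flip import *
plan([500,212,270])
flip(24,np.array([500,214,250.]),toolR(35,-.105)@E3('z',np.pi),[.6,.5,2.2,3.9,.8,-1.7])
E
```

```text
t: 6.98
ee_pos: [500.1, 212.3, 271.1]
orientation: [1.959, 1.741, 0.552]
ft_force: [0.6, 0.6, 1.1]
width: 87.7
t 6.97 tcp [500.1 212.3 271.1] q [ 0.59  0.11  2.11 -0.79  0.57 -0.26] F [0.6 0.6 1.1] w 87.7
 shift first cm [-0.03 -0.07  0.09]  turn deg [0. 0. 0.]  or turn then shift cm [-0.03 -0.07  0.09]
end q [ 0.7   0.21  2.3   4.45  0.65 -2.3 ] 0.025
1 [np.float64(0.0), np.float64(-0.1), np.float64(0.1), np.float64(5.5), np.float64(0.3), np.float64(8.2)] q [ 0.55  0.12  2.07 -0.57  0.61 -0.35] dq/row max 0.22
2 [np.float64(0.0), np.float64(-0.0), np.float64(0.0), np.float64(5.9), np.float64(0.9), np.float64(8.4)] q [ 0.5   0.12  2.03 -0.35  0.64 -0.43] dq/row max 0.22
3 [np.float64(0.0), np.float64(-0.0), np.float64(0.1), np.float64(6.2), np.float64(1.6), np.float64(8.5)] q [ 0.44  0.13  2.   -0.13  0.68 -0.52] dq/row max 0.22
4 [np.float64(-0.0), np.float64(-0.1), np.float64(0.1), np.float64(6.4), np.float64(2.3), np.float64(8.6)] q [ 0.37  0.14  1.98  0.09  0.71 -0.6 ] dq/row max 0.22
5 [np.float64(-0.0), np.float64(0.0), np.float64(0.1), np.float64(6.6), np.float64(2.9), np.floa
[... 2466 characters left out ...]
.26  2.45  3.58  0.76 -1.96] dq/row max 0.22
21 [np.float64(-0.1), np.float64(0.1), np.float64(-0.0), np.float64(-2.4), np.float64(4.0), np.float64(3.6)] q [ 0.61  0.25  2.42  3.8   0.74 -2.04] dq/row max 0.22
22 [np.float64(0.0), np.float64(0.1), np.float64(0.0), np.float64(-2.8), np.float64(3.7), np.float64(4.6)] q [ 0.66  0.24  2.39  4.01  0.71 -2.13] dq/row max 0.22
23 [np.float64(-0.0), np.float64(0.0), np.float64(0.1), np.float64(-3.2), np.float64(3.5), np.float64(5.5)] q [ 0.69  0.23  2.35  4.23  0.68 -2.21] dq/row max 0.22
24 [np.float64(-0.0), np.float64(0.1), np.float64(0.0), np.float64(-5.1), np.float64(4.5), np.float64(6.4)] q [ 0.7   0.21  2.3   4.45  0.65 -2.3 ] dq/row max 0.22
```

```bash
sed -i "s/print(i,rows.*/print(i,[float(x) for x in rows[-1]])/" flip.py; python3 - <<'E'
from flip import *
flip(22,np.array([500,212,140.]),toolR(32,-.105)@E3('z',np.pi),[.6,.5,2.2,3.9,.8,-1.7])
E
```

```text
end q [ 0.72  0.54  2.35  4.12  0.85 -1.82] 0.0
1 [0.0, -0.3, 0.5, 6.2, -0.5, 9.0]
2 [-0.0, -0.3, 0.5, 6.8, -0.0, 9.3]
3 [-0.1, -0.2, 0.6, 7.3, 0.7, 9.5]
4 [-0.2, -0.2, 0.5, 7.8, 1.3, 9.6]
5 [-0.1, 0.0, 0.6, 8.0, 2.1, 9.7]
6 [-0.2, 0.1, 0.6, 8.3, 2.8, 9.8]
7 [-0.1, 0.2, 0.5, 8.1, 3.4, 9.9]
8 [-0.2, 0.3, 0.5, 7.8, 4.1, 9.9]
9 [-0.1, 0.4, 0.5, 7.0, 4.7, 9.8]
10 [-0.1, 0.4, 0.3, 5.9, 5.2, 9.4]
11 [-0.1, 0.5, 0.4, 4.5, 5.6, 8.4]
12 [0.0, 0.5, 0.2, 3.1, 5.9, 7.0]
13 [0.1, 0.6, 0.3, 1.9, 6.1, 5.4]
14 [0.0, 0.5, 0.2, 0.9, 6.1, 3.9]
15 [0.1, 0.6, 0.3, 0.2, 6.0, 2.6]
16 [0.1, 0.5, 0.2, -0.2, 5.9, 1.6]
17 [0.0, 0.5, 0.3, -0.5, 5.8, 1.2]
18 [0.1, 0.6, 0.2, -0.6, 5.7, 1.0]
19 [-0.0, 0.5, 0.3, -0.7, 5.7, 1.4]
20 [-0.0, 0.5, 0.3, -1.0, 5.8, 1.9]
21 [0.0, 0.5, 0.3, -1.1, 5.8, 2.9]
22 [-0.0, 0.5, 0.3, -1.6, 5.8, 4.0]
```

```bash
python3 - <<'E'
from flip import *
flip(30,np.array([500,212,140.]),toolR(32,-.105)@E3('z',np.pi),[.6,.5,2.2,3.9,.8,-1.7])
E
```

```text
end q [ 0.72  0.54  2.35  4.12  0.85 -1.82] 0.0
1 [0.0, -0.3, 0.4, 4.5, -0.5, 6.6]
2 [-0.0, -0.2, 0.3, 4.8, -0.1, 6.7]
3 [-0.1, -0.2, 0.4, 5.1, 0.2, 6.9]
4 [-0.0, -0.1, 0.4, 5.4, 0.5, 7.0]
5 [-0.1, -0.1, 0.4, 5.7, 0.9, 7.0]
6 [-0.1, -0.0, 0.5, 5.8, 1.3, 7.1]
7 [-0.1, -0.0, 0.4, 6.0, 1.6, 7.1]
8 [-0.2, 0.0, 0.4, 6.0, 2.1, 7.2]
9 [-0.1, 0.2, 0.4, 6.0, 2.3, 7.2]
10 [-0.1, 0.1, 0.4, 5.9, 2.8, 7.3]
11 [-0.1, 0.3, 0.3, 5.6, 3.1, 7.2]
12 [-0.1, 0.3, 0.4, 5.2, 3.4, 7.3]
13 [-0.1, 0.3, 0.2, 4.6, 3.7, 7.0]
14 [-0.0, 0.3, 0.3, 4.0, 3.9, 6.6]
15 [-0.0, 0.4, 0.2, 3.2, 4.2, 6.0]
16 [-0.0, 0.4, 0.2, 2.4, 4.3, 5.3]
17 [-0.0, 0.4, 0.2, 1.7, 4.5, 4.5]
18 [0.0, 0.4, 0.2, 1.1, 4.5, 3.6]
19 [0.1, 0.4, 0.2, 0.6, 4.4, 2.7]
20 [0.0, 0.4, 0.1, 0.2, 4.4, 2.1]
21 [0.1, 0.4, 0.2, 0.0, 4.4, 1.5]
22 [0.0, 0.4, 0.2, -0.2, 4.3, 1.1]
23 [0.0, 0.4, 0.2, -0.3, 4.2, 0.8]
24 [0.1, 0.4, 0.2, -0.4, 4.2, 0.8]
25 [0.0, 0.4, 0.2, -0.5, 4.2, 0.8]
26 [0.0, 0.3, 0.2, -0.6, 4.2, 1.0]
27 [0.0, 0.4, 0.2, -0.7, 4.2, 1.4]
28 [0.0, 0.4, 0.2, -0.8, 4.3, 1.8]
29 [0.0, 0.4, 0.2, -0.9, 4.2, 2.5]
30 [0.0, 0.4, 0.3, -1.2, 4.3, 3.1]
```

```bash
python3 -m inch '[{"tx":0,"ty":-0.3,"tz":0.4,"ax":4.5,"ay":-0.5,"az":6.6,"jaw":1},{"tx":0,"ty":-0.2,"tz":0.3,"ax":4.8,"ay":0,"az":6.7,"jaw":1},{"tx":-0.1,"ty":-0.2,"tz":0.4,"ax":5.1,"ay":0.2,"az":6.9,"jaw":1},{"tx":0,"ty":-0.1,"tz":0.4,"ax":5.4,"ay":0.5,"az":7,"jaw":1},{"tx":-0.1,"ty":-0.1,"tz":0.4,"ax":5.7,"ay":0.9,"az":7,"jaw":1},{"tx":-0.1,"ty":0,"tz":0.5,"ax":5.8,"ay":1.3,"az":7.1,"jaw":1},{"tx":-0.1,"ty":0,"tz":0.4,"ax":6,"ay":1.6,"az":7.1,"jaw":1},{"tx":-0.2,"ty":0,"tz":0.4,"ax":6,"ay":2.1,"az":7.2,"jaw":1},{"tx":-0.1,"ty":0.2,"tz":0.4,"ax":6,"ay":2.3,"az":7.2,"jaw":1},{"tx":-0.1,"ty":0.1,"tz":0.4,"ax":5.9,"ay":2.8,"az":7.3,"jaw":1},{"tx":-0.1,"ty":0.3,"tz":0.3,"ax":5.6,"ay":3.1,"az":7.2,"jaw":1},{"tx":-0.1,"ty":0.3,"tz":0.4,"ax":5.2,"ay":3.4,"az":7.3,"jaw":1}]'
python3 -c "
from h import *
plan([500,212,200])"
python3 -m inch '[{"tx":-0.1,"ty":0.3,"tz":0.2,"ax":4.6,"ay":3.7,"az":7,"jaw":1},{"tx":0,"ty":0.3,"tz":0.3,"ax":4,"ay":3.9,"az":6.6,"jaw":1},{"tx":0,"ty":0.4,"tz":0.2,"ax":3.2,"ay":4.2,"az":6,"jaw":1},{"tx":0,"ty":0.4,"tz":0.2,"ax":2.4,"ay":4.3,"az":5.3,"jaw":1},{"tx":0,"ty":0.4,"tz":0.2,"ax":1.7,"ay":4.5,"az":4.5,"jaw":1},{"tx":0,"ty":0.4,"tz":0.2,"ax":1.1,"ay":4.5,"az":3.6,"jaw":1},{"tx":0.1,"ty":0.4,"tz":0.2,"ax":0.6,"ay":4.4,"az":2.7,"jaw":1},{"tx":0,"ty":0.4,"tz":0.1,"ax":0.2,"ay":4.4,"az":2.1,"jaw":1},{"tx":0.1,"ty":0.4,"tz":0.2,"ax":0,"ay":4.4,"az":1.5,"jaw":1},{"tx":0,"ty":0.4,"tz":0.2,"ax":-0.2,"ay":4.3,"az":1.1,"jaw":1}]'
python3 -c "
from flip import *
plan([500,212,140],toolR(32,-.105)@E3('z',np.pi))
flip(8,np.array([500,212,140.]),toolR(32,-.105)@E3('z',np.pi),[.6,.5,2.2,3.9,.8,-1.7])"
```

```text
t: 8.48
ee_pos: [500.4, 210.4, 213.3]
orientation: [-2.301, -0.028, -0.211]
ft_force: [-0.4, 0.8, -0.5]
width: 88.2
t 8.47 tcp [500.4 210.4 213.3] q [-0.05  0.38  2.07  1.14  0.96 -0.91] F [-0.4  0.8 -0.5] w 88.2
 shift first cm [-0.26  0.86  0.99]  turn deg [0. 0. 0.]  or turn then shift cm [-0.26  0.86  0.99]
t: 9.72
ee_pos: [499.1, 210.5, 169.7]
orientation: [-1.757, 1.099, -0.563]
ft_force: [0.4, 1.7, -0.0]
width: 87.8
t 9.72 tcp [499.1 210.5 169.7] q [ 0.2   0.55  2.47  2.75  1.   -1.41] F [ 0.4  1.7 -0. ] w 87.8
 shift first cm [0.21 2.59 1.44]  turn deg [-3.9 33.6 12.5]  or turn then shift cm [-0.16  2.48  1.64]
end q [ 0.72  0.54  2.35  4.12  0.85 -1.82] 0.0
1 [0.0, 0.3, 0.2, 2.1, 4.0, 1.1]
2 [0.0, 0.4, 0.2, 1.6, 4.3, -0.1]
3 [0.1, 0.3, 0.1, 1.0, 4.5, -0.9]
4 [-0.1, 0.3, 0.2, 0.0, 4.6, -1.0]
5 [0.0, 0.4, 0.1, -0.9, 4.6, -0.1]
6 [-0.0, 0.3, 0.2, -2.2, 4.4, 1.5]
7 [-0.1, 0.3, 0.1, -3.3, 4.1, 3.5]
8 [-0.0, 0.3, 0.2, -4.4, 3.4, 5.5]
```

Joint 4 is on the wanted branch. I'll finish the turn directly.

```bash
python3 -m inch '[{"tx":0,"ty":0.5,"tz":0.3,"ax":-0.7,"ay":5.6,"az":2.1,"jaw":1},{"tx":0,"ty":0.5,"tz":0.3,"ax":-0.7,"ay":5.6,"az":2.1,"jaw":1},{"tx":0,"ty":0.4,"tz":0.2,"ax":-0.7,"ay":5.6,"az":2.1,"jaw":1},{"tx":0,"ty":0.4,"tz":0.2,"ax":-0.6,"ay":5.6,"az":2.1,"jaw":1},{"tx":0,"ty":0.4,"tz":0.2,"ax":-0.6,"ay":5.6,"az":2.1,"jaw":1},{"tx":0,"ty":0.4,"tz":0.2,"ax":-0.6,"ay":5.6,"az":2,"jaw":1},{"tx":0,"ty":0,"tz":0,"ax":0,"ay":0,"az":0,"jaw":1}]'
python3 - <<'E'
from kin import *
Rt=toolR(32,-.105)@E3('z',np.pi); tz=Rt[:,2]; G=np.array([622.5,201,45])+11*tz
plan(G-100*tz,Rt); plan(G,Rt)
E
```

```text
t: 10.6
ee_pos: [498.9, 215.1, 141.2]
orientation: [-1.537, 1.698, -0.942]
ft_force: [-1.0, -0.2, 0.4]
width: 88.2
t 10.6 tcp [498.9 215.1 141.2] q [ 0.74  0.56  2.34  4.13  0.86 -1.81] F [-1.  -0.2  0.4] w 88.2
 shift first cm [0.15 1.58 6.74]  turn deg [-0.1  0.4  0.1]  or turn then shift cm [0.11 1.56 6.75]
t 10.6 tcp [498.9 215.1 141.2] q [ 0.74  0.56  2.34  4.13  0.86 -1.81] F [-1.  -0.2  0.4] w 88.2
 shift first cm [ 0.21  1.6  16.74]  turn deg [-0.1  0.4  0.1]  or turn then shift cm [ 0.11  1.56 16.75]
```

```bash
python3 -m inch '[{"tx":0.1,"ty":0.8,"tz":3.4,"ax":0,"ay":0.4,"az":0,"jaw":1},{"tx":0.1,"ty":0.8,"tz":3.3,"ax":0,"ay":0,"az":0,"jaw":1},{"tx":0,"ty":0,"tz":3.4,"ax":0,"ay":0,"az":0,"jaw":1},{"tx":0,"ty":0,"tz":3.3,"ax":0,"ay":0,"az":0,"jaw":1},{"tx":0,"ty":0,"tz":2,"ax":0,"ay":0,"az":0,"jaw":1},{"tx":0,"ty":0,"tz":0,"ax":0,"ay":0,"az":0,"jaw":1}]'
python3 - <<'E'
from kin import *
Rt=toolR(32,-.105)@E3('z',np.pi); tz=Rt[:,2]; G=np.array([622.5,201,45])+11*tz
plan(G,Rt)
im,d,c=cam('wrist'); save('w2',im)
for t in('pull',):
    for r in masks_of('wrist',t)[:2]:
        P,u,v=world(c,d,r['pixels'],True); print(t,round(r['score'],2),np.round(r['location']))
        g=(P[:,2]>48)&(P[:,2]<56)&(P[:,0]<640); q=P[g]; print(g.sum(),np.percentile(q,[2,50,98],axis=0).round(1).tolist())
E
```

```text
t: 11.35
ee_pos: [620.5, 196.8, 46.2]
orientation: [-1.533, 1.707, -0.951]
ft_force: [-0.7, 0.1, 0.7]
width: 87.9
t 11.35 tcp [620.5 196.8  46.2] q [ 0.52  0.82  2.13  3.87  0.86 -1.73] F [-0.7  0.1  0.7] w 87.9
 shift first cm [-0.44  0.02  1.3 ]  turn deg [-0.1 -0.3  0. ]  or turn then shift cm [-0.44  0.02  1.3 ]
pull 0.71 [311. 224.]
2478 [[611.7, 180.4, 48.7], [619.9, 202.4, 51.9], [639.3, 225.2, 53.3]]
pull 0.28 [432. 119.]Traceback (most recent call last):
  File "<stdin>", line 8, in <module>
    return _quantile_unchecked(
        a, q, axis, out, overwrite_input, method, keepdims, weights)
    return _ureduce(a,
                    func=_quantile_ureduce_func,
    ...<5 lines>...
                    overwrite_input=overwrite_input,
                    method=method)
    r = func(a, **kwargs)
    result = _quantile(arr,
                       quantiles=q,
    ...<2 lines>...
                       out=out,
                       weights=wgt)
    slices_having_nans = np.isnan(arr[-1, ...])
                                  ~~~^^^^^^^^^
IndexError: index -1 is out of bounds for axis 0 with size 0
```

View pics/w2.png

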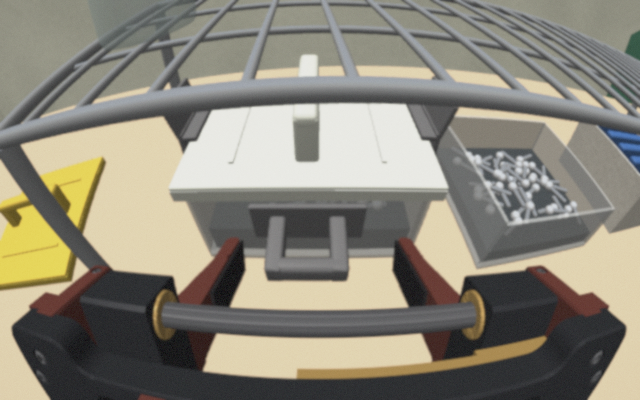

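The pull at (307,245) sits between the fingers, slightly left of centre. The posts are clear and the tray is to the right at (520,190). I'll centre on the pull, advance and close.

```bash
python3 -m inch '[{"tx":-0.4,"ty":0,"tz":0.6,"ax":0,"ay":0,"az":0,"jaw":1},{"tx":0,"ty":0,"tz":0.7,"ax":0,"ay":0,"az":0,"jaw":1},{"tx":0,"ty":0,"tz":0,"ax":0,"ay":0,"az":0,"jaw":0.4},{"tx":0,"ty":0,"tz":0,"ax":0,"ay":0,"az":0,"jaw":0.4},{"tx":0,"ty":0,"tz":0,"ax":0,"ay":0,"az":0,"jaw":0.4},{"tx":0,"ty":0,"tz":0,"ax":0,"ay":0,"az":0,"jaw":0.4},{"tx":0,"ty":0,"tz":0,"ax":0,"ay":0,"az":0,"jaw":0.4}]'
python3 - <<'E'
from kin import *
s=np.array([-.9986,.052,0])
p=get_obs()['ee_pos']
plan(p+s*215)
E
```

```text
t: 12.32
ee_pos: [631.7, 201.0, 40.3]
orientation: [-1.533, 1.704, -0.951]
ft_force: [-1.5, 1.5, 0.6]
width: 45.7
t 12.32 tcp [631.7 201.   40.3] q [ 0.52  0.84  2.1   3.86  0.85 -1.73] F [-1.5  1.5  0.6] w 45.7
 shift first cm [  1.19  11.32 -18.24]  turn deg [0. 0. 0.]  or turn then shift cm [  1.19  11.32 -18.24]
```

```bash
python3 -m inch '[{"tx":0.03,"ty":0.31,"tz":-0.5,"ax":0,"ay":0,"az":0,"jaw":0.4},{"tx":0.06,"ty":0.57,"tz":-0.92,"ax":0,"ay":0,"az":0,"jaw":0.4},{"tx":0.06,"ty":0.57,"tz":-0.92,"ax":0,"ay":0,"az":0,"jaw":0.4},{"tx":0.06,"ty":0.57,"tz":-0.92,"ax":0,"ay":0,"az":0,"jaw":0.4},{"tx":0.06,"ty":0.57,"tz":-0.92,"ax":0,"ay":0,"az":0,"jaw":0.4},{"tx":0.06,"ty":0.57,"tz":-0.92,"ax":0,"ay":0,"az":0,"jaw":0.4},{"tx":0.06,"ty":0.57,"tz":-0.92,"ax":0,"ay":0,"az":0,"jaw":0.4},{"tx":0.06,"ty":0.57,"tz":-0.92,"ax":0,"ay":0,"az":0,"jaw":0.4},{"tx":0.06,"ty":0.57,"tz":-0.92,"ax":0,"ay":0,"az":0,"jaw":0.4},{"tx":0.06,"ty":0.57,"tz":-0.92,"ax":0,"ay":0,"az":0,"jaw":0.4},{"tx":0.06,"ty":0.57,"tz":-0.92,"ax":0,"ay":0,"az":0,"jaw":0.4}]'
python3 - <<'E'
from kin import *
p=np.array([631.7,201,40.3]); s=np.array([-.9986,.052,0])
plan(p+s*215)
E
```

```text
t: 13.7
ee_pos: [516.8, 206.8, 40.3]
orientation: [-1.533, 1.705, -0.951]
ft_force: [2.2, 0.4, -2.8]
width: 46.0
t 13.7 tcp [516.8 206.8  40.3] q [ 0.7   0.85  2.28  3.95  1.   -1.59] F [ 2.2  0.4 -2.8] w 46.0
 shift first cm [ 0.54  5.27 -8.48]  turn deg [0. 0. 0.]  or turn then shift cm [ 0.54  5.27 -8.48]
```

```bash
python3 -m inch '[{"tx":0.06,"ty":0.57,"tz":-0.92,"ax":0,"ay":0,"az":0,"jaw":0.4},{"tx":0.06,"ty":0.57,"tz":-0.92,"ax":0,"ay":0,"az":0,"jaw":0.4},{"tx":0.06,"ty":0.57,"tz":-0.92,"ax":0,"ay":0,"az":0,"jaw":0.4},{"tx":0.06,"ty":0.57,"tz":-0.92,"ax":0,"ay":0,"az":0,"jaw":0.4},{"tx":0.06,"ty":0.57,"tz":-0.92,"ax":0,"ay":0,"az":0,"jaw":0.4},{"tx":0.06,"ty":0.57,"tz":-0.92,"ax":0,"ay":0,"az":0,"jaw":0.4},{"tx":0.06,"ty":0.57,"tz":-0.92,"ax":0,"ay":0,"az":0,"jaw":0.4},{"tx":0.06,"ty":0.57,"tz":-0.92,"ax":0,"ay":0,"az":0,"jaw":0.4},{"tx":0.06,"ty":0.57,"tz":-0.92,"ax":0,"ay":0,"az":0,"jaw":0.4},{"tx":0,"ty":0,"tz":0,"ax":0,"ay":0,"az":0,"jaw":0.4}]'
python3 - <<'E'
from h import *
plan([420,212,40])
im,d,c=cam('side'); save('s2',im[60:330,150:510])
P,u,v=world(c,d,d>0)
a=lambda lo,hi:(P[:,0]>lo)&(P[:,0]<hi)
t=(P[:,0]>400)&(P[:,0]<590)&(P[:,1]>90)&(P[:,1]<310)
for n,zlo,zhi in(('lid',74,82),('handle',104,116),('tabs',86,104)):
    q=P[t&(P[:,2]>zlo)&(P[:,2]<zhi)]; r=cv2.minAreaRect(q[:,:2].astype(np.float32)); print(n,len(q),[np.round(x,1) for x in r],np.percentile(q,[3,50,97],axis=0).round().tolist())
E
```

```text
t: 14.95
ee_pos: [419.1, 211.9, 40.3]
orientation: [-1.535, 1.705, -0.951]
ft_force: [-3.1, -0.6, -1.8]
width: 45.6
t 14.95 tcp [419.1 211.9  40.3] q [ 0.93  0.89  2.4   4.11  1.09 -1.44] F [-3.1 -0.6 -1.8] w 45.6
 shift first cm [-0.02 -0.02  0.09]  turn deg [0. 0. 0.]  or turn then shift cm [-0.02 -0.02  0.09]
lid 1816 [array([498.7, 204.8]), array([171. , 131.8]), np.float64(84.1)] [[437.0, 131.0, 76.0], [501.0, 209.0, 80.0], [562.0, 278.0, 82.0]]
handle 221 [array([499.9, 204.9]), array([189.1,  88.9]), np.float64(69.4)] [[458.0, 113.0, 106.0], [502.0, 204.0, 111.0], [542.0, 296.0, 115.0]]
tabs 157 [array([493., 206.]), array([179.6, 111.1]), np.float64(77.7)] [[470.0, 116.0, 86.0], [501.0, 202.0, 89.0], [545.0, 293.0, 103.0]]
```

View pics/s2.png

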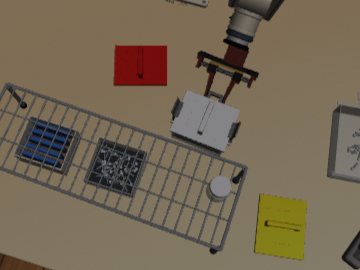

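The tote is fully out, at (499,204), with its rear about 35 mm in front of the shelf edge. Its lid and clips are still shut and the tray, carton and jar have not moved. The same wrist branch may also do for the clips and the lid, so I'll check reach.

```bash
python3 - <<'E'
from kin import *
T=np.array([499,204.4,0]); yaw=-.105; fl=E3('z',np.pi)
W=E3('z',yaw)
q=get_obs()['qpos']; print('now',np.round(q,2))
for th in(32,45):
  Rt=toolR(th,yaw)@fl
  for n,p in(('back',[-130,0,70]),('up',[-130,0,150]),('overL',[0,48,160]),('L',[0,48,103]),('L2',[0,100,103]),('R',[0,-48,103]),('R2',[0,-100,103]),('H',[0,0,98]),('Hup',[0,0,270])):
    s,e=ik(T+W@np.array(p),Rt,[.7,.7,2.2,4,.9,-1.6]); print(th,n,np.round(s,2),round(e,3))
  for p in([600,0,300],[705,-20,300],[705,-20,190]):
    s,e=ik(np.array(p),toolR(th,-.052)@fl,[.2,.7,2.,3.3,.9,-1.6]); print(th,p,np.round(s,2),round(e,3))
E
```

```text
now [ 0.93  0.89  2.4   4.11  1.09 -1.44]
32 back [ 1.05  0.79  2.51  4.22  1.08 -1.41] 0.0
32 up [ 1.05  0.49  2.52  4.38  0.96 -1.72] 0.0
32 overL [ 0.79  0.5   2.28  4.28  0.82 -1.96] 0.0
32 L [ 0.79  0.65  2.28  4.16  0.89 -1.78] 0.0
32 L2 [ 0.87  0.66  2.19  4.3   0.87 -1.88] 0.0
32 R [ 0.6   0.65  2.43  3.88  0.97 -1.62] 0.0
32 R2 [ 0.47  0.66  2.5   3.71  1.03 -1.56] 0.0
32 H [ 0.71  0.66  2.36  4.02  0.93 -1.68] 0.0
32 Hup [ 0.7   0.18  2.31  4.45  0.68 -2.32] 0.015
32 [600, 0, 300] [ 0.03  0.13  2.24  3.44  0.25 -1.81] 0.0
32 [705, -20, 300] [-0.02  0.28  2.03  3.31  0.18 -1.71] 0.0
32 [705, -20, 190] [-0.02  0.49  2.09  3.21  0.45 -1.61] 0.0
45 back [ 0.93  0.6   2.48  4.23  0.76 -1.64] 0.0
45 up [ 0.92  0.32  2.49  4.45  0.67 -1.98] 0.039
45 overL [ 0.71  0.4   2.24  4.45  0.55 -2.22] 0.04
45 L [ 0.72  0.53  2.23  4.37  0.58 -2.09] 0.0
45 L2 [ 0.79  0.56  2.16  4.45  0.6  -2.12] 0.027
45 R [ 0.53  0.5   2.37  4.01  0.58 -1.87] 0.0
45 R2 [ 0.4   0.49  2.43  3.8   0.6  -1.76] 0.0
45 H [ 0.63  0.53  2.3   4.18  0.59 -1.95] 0.0
45 Hup [ 0.6   0.12  2.31  4.45  0.45 -2.39] 0.133
45 [600, 0, 300] [ 0.04  0.11  2.19  4.18  0.11 -2.54] 0.118
45 [705, -20, 300] [ 0.01  0.28  1.99  4.15  0.11 -2.54] 0.151
45 [705, -20, 190] [-0.02  0.44  2.    3.43  0.11 -1.83] 0.023
```

Pitch 32° on this branch does for everything. I'll release, back off, rise and close the jaws.

```bash
python3 -m inch '[{"tx":0,"ty":0,"tz":0,"ax":0,"ay":0,"az":0,"jaw":1},{"tx":0,"ty":0,"tz":0,"ax":0,"ay":0,"az":0,"jaw":1},{"tx":0,"ty":0,"tz":0,"ax":0,"ay":0,"az":0,"jaw":1},{"tx":0,"ty":0,"tz":-2,"ax":0,"ay":0,"az":0,"jaw":1},{"tx":0,"ty":0,"tz":-2.5,"ax":0,"ay":0,"az":0,"jaw":1},{"tx":0,"ty":-3.5,"tz":0,"ax":0,"ay":0,"az":0,"jaw":1},{"tx":0,"ty":-3.5,"tz":0,"ax":0,"ay":0,"az":0,"jaw":1},{"tx":0,"ty":-3.5,"tz":0,"ax":0,"ay":0,"az":0,"jaw":0},{"tx":0,"ty":0,"tz":0,"ax":0,"ay":0,"az":0,"jaw":0}]'
python3 - <<'E'
from kin import *
T=np.array([499,204.4,0]); W=E3('z',-.105); Rt=toolR(32,-.105)@E3('z',np.pi)
plan(T+W@np.array([0,46,150]),Rt);plan(T+W@np.array([0,46,103]),Rt);plan(T+W@np.array([0,96,103]),Rt)
E
```

```text
t: 16.12
ee_pos: [438.6, 210.4, 155.8]
orientation: [-1.525, 1.706, -0.95]
ft_force: [0.6, 0.5, -0.3]
width: 71.4
t 16.12 tcp [438.6 210.4 155.8] q [ 0.88  0.51  2.42  4.25  0.91 -1.79] F [ 0.6  0.5 -0.3] w 71.4
 shift first cm [-4.67 -2.67  5.45]  turn deg [-0.4 -0.2 -0.3]  or turn then shift cm [-4.64 -2.73  5.45]
t 16.12 tcp [438.6 210.4 155.8] q [ 0.88  0.51  2.42  4.25  0.91 -1.79] F [ 0.6  0.5 -0.3] w 71.4
 shift first cm [-4.66  1.33  7.92]  turn deg [-0.4 -0.2 -0.3]  or turn then shift cm [-4.64  1.26  7.94]
t 16.12 tcp [438.6 210.4 155.8] q [ 0.88  0.51  2.42  4.25  0.91 -1.79] F [ 0.6  0.5 -0.3] w 71.4
 shift first cm [-9.66  1.36  7.9 ]  turn deg [-0.4 -0.2 -0.3]  or turn then shift cm [-9.64  1.26  7.94]
```

```bash
python3 -m inch '[{"tx":-1.6,"ty":-0.9,"tz":1.8,"ax":-0.4,"ay":0,"az":-0.3,"jaw":0},{"tx":-1.6,"ty":-0.9,"tz":1.8,"ax":0,"ay":0,"az":0,"jaw":0},{"tx":-1.5,"ty":-0.9,"tz":1.8,"ax":0,"ay":0,"az":0,"jaw":0},{"tx":0,"ty":0,"tz":0,"ax":0,"ay":0,"az":0,"jaw":0},{"tx":0,"ty":2,"tz":1.2,"ax":0,"ay":0,"az":0,"jaw":0},{"tx":0,"ty":2,"tz":1.3,"ax":0,"ay":0,"az":0,"jaw":0},{"tx":0,"ty":0,"tz":0,"ax":0,"ay":0,"az":0,"jaw":0}]'
python3 - <<'E'
from kin import *
T=np.array([499,204.4,0]); W=E3('z',-.105); Rt=toolR(32,-.105)@E3('z',np.pi)
plan(T+W@np.array([0,46,103]),Rt)
im,d,c=cam('wrist'); save('w3',im)
E
```

```text
t: 17.0
ee_pos: [499.8, 249.0, 97.8]
orientation: [-1.548, 1.709, -0.95]
ft_force: [-0.3, 1.3, 0.2]
width: 1.9
t 17.0 tcp [499.8 249.   97.8] q [ 0.81  0.68  2.27  4.18  0.9  -1.78] F [-0.3  1.3  0.2] w 1.9
 shift first cm [-0.15 -0.64  0.05]  turn deg [ 0.4 -0.3  0.5]  or turn then shift cm [-0.15 -0.64  0.05]
```

View pics/w3.png

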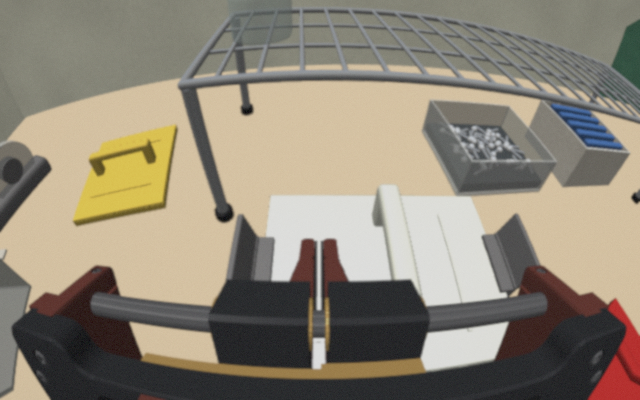

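The closed fingers at (320,265) stand between the handle (395,230) and the left tab (240,250); the right tab is at (510,250). I'll raise 5 mm and push left.

```bash
python3 -m inch '[{"tx":0,"ty":-0.5,"tz":-0.1,"ax":0,"ay":0,"az":0,"jaw":0},{"tx":-0.6,"ty":0,"tz":0,"ax":0,"ay":0,"az":0,"jaw":0},{"tx":-0.6,"ty":0,"tz":0,"ax":0,"ay":0,"az":0,"jaw":0},{"tx":-0.6,"ty":0,"tz":0,"ax":0,"ay":0,"az":0,"jaw":0},{"tx":-0.5,"ty":0,"tz":0,"ax":0,"ay":0,"az":0,"jaw":0},{"tx":-0.5,"ty":0,"tz":0,"ax":0,"ay":0,"az":0,"jaw":0}]'
python3 -m inch '[{"tx":-0.5,"ty":0,"tz":0,"ax":0,"ay":0,"az":0,"jaw":0},{"tx":-0.5,"ty":0,"tz":0,"ax":0,"ay":0,"az":0,"jaw":0},{"tx":-0.5,"ty":0,"tz":0,"ax":0,"ay":0,"az":0,"jaw":0},{"tx":-0.5,"ty":0,"tz":0,"ax":0,"ay":0,"az":0,"jaw":0},{"tx":0,"ty":0,"tz":0,"ax":0,"ay":0,"az":0,"jaw":0}]'
cat > look.py <<'E'
from h import *
import sys
def look(name,cam_='side',zr=((74,82),(104,116))):
    im,d,c=cam(cam_); P,u,v=world(c,d,d>0)
    t=(P[:,0]>400)&(P[:,0]<590)&(P[:,1]>90)&(P[:,1]<320)
    for zlo,zhi in zr:
        q=P[t&(P[:,2]>zlo)&(P[:,2]<zhi)]
        if len(q)>5: print(zlo,len(q),[np.round(x,1) for x in cv2.minAreaRect(q[:,:2].astype(np.float32))],np.percentile(q,[3,50,97],axis=0).round().tolist())
    u0,v0=map(int,proj(c,[499,204,80])); save(name,cv2.resize(im[v0-60:v0+60,u0-80:u0+80],None,fx=4,fy=4))
E
python3 -c "
from look import *
plan([500,200,103]); look('s3')"
```

```text
t: 17.8
ee_pos: [506.5, 278.5, 104.7]
orientation: [-1.542, 1.707, -0.949]
ft_force: [0.3, 0.9, 0.0]
width: 0.5
t: 18.42
ee_pos: [508.8, 298.8, 104.8]
orientation: [-1.542, 1.706, -0.948]
ft_force: [0.8, -1.0, 0.4]
width: 0.3
t 18.43 tcp [508.8 298.8 104.8] q [ 0.88  0.67  2.18  4.31  0.87 -1.89] F [ 0.8 -1.   0.4] w 0.3
 shift first cm [9.92 0.13 0.26]  turn deg [0. 0. 0.]  or turn then shift cm [9.92 0.13 0.26]
74 1834 [array([499.9, 209.2]), array([179. , 131.4]), np.float64(84.2)] [[437.0, 130.0, 76.0], [502.0, 212.0, 80.0], [563.0, 280.0, 82.0]]
104 225 [array([503.1, 211.9]), array([204.1,  89.3]), np.float64(69.3)] [[458.0, 113.0, 105.0], [505.0, 204.0, 111.0], [543.0, 306.0, 115.0]]
```

View pics/s3.png

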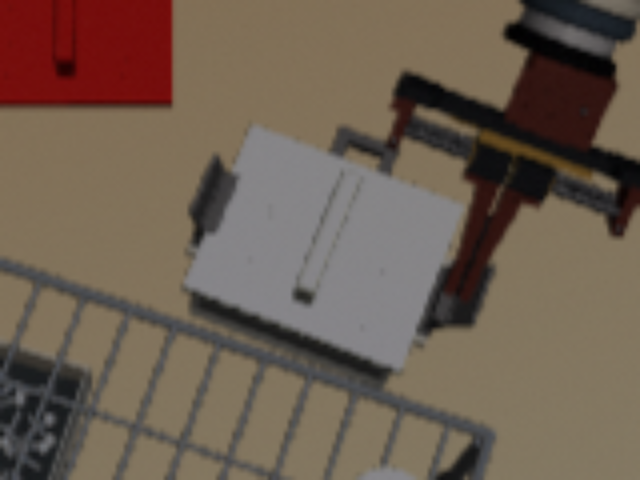

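```bash
cat >> look.py <<'E'
def clips(T=(499,204.4),yaw=-.105,cams=('side','scene')):
    for n in cams:
        im,d,c=cam(n); P,u,v=world(c,d,d>0); x=P[:,0]-T[0]; y=P[:,1]-T[1]
        a=np.cos(yaw)*x+np.sin(yaw)*y; b=-np.sin(yaw)*x+np.cos(yaw)*y
        for s in(1,-1):
            m=(abs(a)<20)&(s*b>70)&(s*b<150)&(P[:,2]>6)&(P[:,2]<125)
            print(n,'L' if s>0 else 'R',sorted(zip((s*b[m]).round().astype(int).tolist(),P[m,2].round().astype(int).tolist()))[::max(1,m.sum()//14)])
E
python3 -c "
from look import *
clips()"
```

```text
side L [(70, 80), (73, 81), (77, 80), (81, 54), (84, 57), (86, 114), (89, 116), (92, 113), (95, 86), (97, 121), (100, 114), (103, 121), (107, 96), (110, 102), (112, 104)]
side R [(70, 77), (72, 78), (73, 85), (75, 85), (77, 83), (79, 87), (81, 85), (83, 85), (84, 90), (85, 95), (87, 98), (88, 105), (89, 109), (91, 107), (92, 111)]
scene L [(70, 73), (73, 80), (75, 77), (77, 82), (80, 77), (83, 55), (85, 58), (87, 85), (90, 114), (94, 114), (98, 114), (101, 123), (106, 95), (109, 98), (111, 104), (113, 105)]
scene R [(70, 79), (72, 79), (73, 83), (74, 88), (76, 85), (78, 83), (79, 85), (81, 84), (82, 86), (83, 94), (85, 95), (86, 99), (87, 105), (88, 107), (90, 106), (91, 108)]
```

The left clip has only reached about 0.4 rad, so I'll push further.

```bash
python3 -m inch '[{"tx":-0.5,"ty":0,"tz":0,"ax":0,"ay":0,"az":0,"jaw":0},{"tx":-0.5,"ty":0,"tz":0,"ax":0,"ay":0,"az":0,"jaw":0},{"tx":-0.5,"ty":0,"tz":0,"ax":0,"ay":0,"az":0,"jaw":0},{"tx":-0.5,"ty":0,"tz":0,"ax":0,"ay":0,"az":0,"jaw":0},{"tx":0,"ty":0,"tz":0,"ax":0,"ay":0,"az":0,"jaw":0}]'
python3 -c "
from look import *
plan([500,200,103]);clips()"
```

```text
t: 19.2
ee_pos: [510.8, 318.5, 104.5]
orientation: [-1.542, 1.706, -0.948]
ft_force: [0.8, -0.6, -0.6]
width: 0.8
t 19.2 tcp [510.8 318.5 104.5] q [ 0.9   0.68  2.15  4.37  0.87 -1.93] F [ 0.8 -0.6 -0.6] w 0.8
 shift first cm [11.9   0.11  0.26]  turn deg [0. 0. 0.]  or turn then shift cm [11.9   0.11  0.26]
side L [(70, 79), (75, 82), (81, 57), (87, 55), (92, 59), (97, 62), (103, 60), (106, 115), (110, 76), (114, 124), (119, 67), (123, 70), (129, 67), (134, 71), (144, 8)]
side R [(70, 77), (72, 83), (74, 79), (75, 88), (78, 83), (79, 86), (81, 86), (83, 57), (84, 89), (86, 90), (87, 95), (88, 103), (89, 108), (90, 110), (92, 109), (125, 6)]
scene L [(70, 76), (74, 79), (78, 85), (83, 55), (88, 55), (92, 57), (96, 59), (100, 60), (105, 58), (108, 56), (114, 113), (121, 125), (132, 66), (137, 63), (141, 66)]
scene R [(70, 78), (71, 88), (73, 83), (75, 81), (76, 87), (78, 84), (80, 81), (82, 56), (82, 87), (83, 94), (85, 93), (86, 98), (87, 102), (88, 107), (90, 104), (92, 106)]
```

The left clip is thrown open, with its tab now at (141,66). Next is the right clip.

```bash
python3 - <<'E'
from kin import *
T=np.array([499,204.4,0]); W=E3('z',-.105); Rt=toolR(32,-.105)@E3('z',np.pi)
plan(T+W@np.array([0,-46,103]),Rt)
E
python3 -m inch '[{"tx":1,"ty":-2.1,"tz":-1.3,"ax":0,"ay":0,"az":0,"jaw":0},{"tx":3,"ty":-2.1,"tz":-1.3,"ax":0,"ay":0,"az":0,"jaw":0},{"tx":5,"ty":0,"tz":0,"ax":0,"ay":0,"az":0,"jaw":0},{"tx":5,"ty":0,"tz":0,"ax":0,"ay":0,"az":0,"jaw":0},{"tx":2,"ty":0,"tz":0,"ax":0,"ay":0,"az":0,"jaw":0},{"tx":0,"ty":0,"tz":0,"ax":0,"ay":0,"az":0,"jaw":0}]'
python3 - <<'E'
from kin import *
T=np.array([499,204.4,0]); W=E3('z',-.105); Rt=toolR(32,-.105)@E3('z',np.pi)
plan(T+W@np.array([0,-46,103]),Rt)
E
```

```text
t 19.3 tcp [510.6 317.9 104.4] q [ 0.9   0.68  2.15  4.37  0.87 -1.93] F [-0.2  0.5 -0. ] w 0.4
 shift first cm [16.    0.2   0.17]  turn deg [ 0.2 -0.2  0.3]  or turn then shift cm [16.01  0.1   0.1 ]
t: 20.05
ee_pos: [493.9, 157.3, 154.8]
orientation: [-1.542, 1.71, -0.95]
ft_force: [-0.4, -0.5, 0.1]
width: 0.5
t 20.05 tcp [493.9 157.3 154.8] q [ 0.62  0.5   2.41  3.99  0.85 -1.78] F [-0.4 -0.5  0.1] w 0.5
 shift first cm [-0.18  4.37  2.78]  turn deg [ 0.3 -0.4  0.3]  or turn then shift cm [-0.14  4.38  2.76]
```

```bash
python3 -m inch '[{"tx":-0.1,"ty":2.2,"tz":1.4,"ax":0,"ay":0,"az":0,"jaw":0},{"tx":0,"ty":2.1,"tz":1.3,"ax":0,"ay":0,"az":0,"jaw":0},{"tx":0,"ty":0,"tz":0,"ax":0,"ay":0,"az":0,"jaw":0},{"tx":0.6,"ty":0,"tz":0,"ax":0,"ay":0,"az":0,"jaw":0},{"tx":0.6,"ty":0,"tz":0,"ax":0,"ay":0,"az":0,"jaw":0},{"tx":0.6,"ty":0,"tz":0,"ax":0,"ay":0,"az":0,"jaw":0},{"tx":0.5,"ty":0,"tz":0,"ax":0,"ay":0,"az":0,"jaw":0},{"tx":0.5,"ty":0,"tz":0,"ax":0,"ay":0,"az":0,"jaw":0},{"tx":0.5,"ty":0,"tz":0,"ax":0,"ay":0,"az":0,"jaw":0}]'
python3 -m inch '[{"tx":0.5,"ty":0,"tz":0,"ax":0,"ay":0,"az":0,"jaw":0},{"tx":0.5,"ty":0,"tz":0,"ax":0,"ay":0,"az":0,"jaw":0},{"tx":0.5,"ty":0,"tz":0,"ax":0,"ay":0,"az":0,"jaw":0},{"tx":0.5,"ty":0,"tz":0,"ax":0,"ay":0,"az":0,"jaw":0},{"tx":0.5,"ty":0,"tz":0,"ax":0,"ay":0,"az":0,"jaw":0},{"tx":0.5,"ty":0,"tz":0,"ax":0,"ay":0,"az":0,"jaw":0},{"tx":0.5,"ty":0,"tz":0,"ax":0,"ay":0,"az":0,"jaw":0},{"tx":0,"ty":0,"tz":0,"ax":0,"ay":0,"az":0,"jaw":0}]'
python3 -c "
from look import *
plan([500,200,103]);clips();look('s4',zr=((75,82),(107,114)))"
```

```text
t: 21.18
ee_pos: [490.9, 126.6, 104.5]
orientation: [-1.542, 1.707, -0.949]
ft_force: [1.0, 1.5, -0.6]
width: 0.3
t: 22.18
ee_pos: [487.0, 91.5, 104.6]
orientation: [-1.542, 1.708, -0.949]
ft_force: [-0.3, 0.8, 1.2]
width: 0.4
t 22.18 tcp [487.   91.5 104.6] q [ 0.43  0.69  2.49  3.67  1.04 -1.56] F [-0.3  0.8  1.2] w 0.4
 shift first cm [-1.093e+01 -1.000e-02  1.600e-01]  turn deg [0. 0. 0.]  or turn then shift cm [-1.093e+01 -1.000e-02  1.600e-01]
side L [(70, 80), (74, 83), (79, 80), (85, 55), (90, 52), (95, 45), (99, 55), (104, 57), (109, 53), (114, 49), (119, 55), (125, 42), (130, 41), (134, 44), (140, 36)]
side R [(70, 77), (75, 83), (83, 53), (88, 54), (93, 59), (98, 65), (103, 68), (105, 123), (108, 121), (113, 73), (117, 70), (120, 113), (126, 7), (132, 75), (136, 82)]
scene L [(70, 76), (74, 81), (80, 74), (85, 55), (90, 55), (95, 52), (101, 49), (106, 47), (111, 44), (115, 50), (120, 57), (126, 40), (131, 41), (136, 40), (142, 31)]
scene R [(70, 78), (71, 77), (71, 80), (72, 77), (72, 80), (73, 80), (74, 80), (74, 82), (75, 79), (76, 83), (77, 78), (78, 73), (81, 56), (84, 51)]
75 1860 [array([499.6, 204.5]), array([160.1, 132.5]), np.float64(84.3)] [[437.0, 129.0, 76.0], [503.0, 199.0, 80.0], [562.0, 279.0, 82.0]]
107 153 [array([480.5, 164. ]), array([127. ,  88.4]), np.float64(65.1)] [[458.0, 97.0, 108.0], [497.0, 204.0, 111.0], [542.0, 213.0, 114.0]]
```

```bash
python3 -m inch '[{"tx":-1,"ty":-2.5,"tz":-1.6,"ax":0,"ay":0,"az":0,"jaw":0},{"tx":-4,"ty":-2.5,"tz":-1.6,"ax":0,"ay":0,"az":0,"jaw":0.6},{"tx":-6,"ty":0,"tz":0,"ax":0,"ay":0,"az":0,"jaw":0.6},{"tx":-0.5,"ty":0,"tz":0,"ax":0,"ay":0,"az":0,"jaw":0.6},{"tx":0,"ty":0,"tz":0,"ax":0,"ay":0,"az":0,"jaw":0.6},{"tx":0,"ty":0,"tz":0,"ax":0,"ay":0,"az":0,"jaw":0.6}]'
python3 - <<'E'
from kin import *
from look import *
T=np.array([499.6,204.5,0]); W=E3('z',-.105); Rt=toolR(32,-.105)@E3('z',np.pi)
plan(T+W@np.array([9,0,101]),Rt); clips(cams=('scene',))
E
```

```text
t: 23.08
ee_pos: [498.2, 205.1, 162.5]
orientation: [-1.543, 1.709, -0.95]
ft_force: [-0.8, -0.0, 0.4]
width: 47.0
t 23.07 tcp [498.2 205.1 162.5] q [ 0.73  0.49  2.34  4.17  0.82 -1.89] F [-0.8 -0.   0.4] w 47.0
 shift first cm [-0.01  4.64  4.17]  turn deg [ 0.3 -0.3  0.4]  or turn then shift cm [0.05 4.66 4.14]
scene L [(70, 77), (74, 81), (79, 79), (85, 56), (91, 53), (96, 50), (101, 51), (106, 49), (111, 46), (116, 42), (120, 57), (125, 43), (130, 42), (135, 38), (140, 37)]
scene R [(70, 80), (74, 81), (81, 56), (86, 53), (91, 51), (97, 48), (102, 50), (107, 47), (111, 50), (115, 51), (119, 56), (125, 42), (130, 39), (135, 38)]
```

Both clips are open. I'll go down on the handle and grip it.

```bash
python3 -m inch '[{"tx":0,"ty":1.5,"tz":1.4,"ax":0.3,"ay":-0.3,"az":0.4,"jaw":0.6},{"tx":0,"ty":1.5,"tz":1.4,"ax":0,"ay":0,"az":0,"jaw":0.6},{"tx":0,"ty":1.6,"tz":1.3,"ax":0,"ay":0,"az":0,"jaw":0.6},{"tx":0,"ty":0,"tz":0,"ax":0,"ay":0,"az":0,"jaw":0.6},{"tx":0,"ty":0,"tz":0,"ax":0,"ay":0,"az":0,"jaw":0},{"tx":0,"ty":0,"tz":0,"ax":0,"ay":0,"az":0,"jaw":0},{"tx":0,"ty":0,"tz":0,"ax":0,"ay":0,"az":0,"jaw":0},{"tx":0,"ty":0,"tz":0,"ax":0,"ay":0,"az":0,"jaw":0}]'
python3 - <<'E'
from kin import *
p=get_obs()['ee_pos']
plan(p+[0,0,115])
Rt=toolR(32,-.052)@E3('z',np.pi); plan([714,-10,217],Rt); plan([714,-10,192],Rt)
for P in([509,204,217],[509,100,220],[600,60,220],[714,-10,217],[714,-10,192]):
  q,e=ik(np.array(P,float),toolR(32,-.08)@E3('z',np.pi),[.4,.5,2.2,3.9,.8,-1.8]); print(np.round(q,2),round(e,3))
E
```

```text
t: 24.12
ee_pos: [509.3, 205.9, 103.0]
orientation: [-1.532, 1.703, -0.944]
ft_force: [-0.1, -0.9, 0.8]
width: 15.9
t 24.12 tcp [509.3 205.9 103. ] q [ 0.71  0.67  2.32  4.03  0.92 -1.7 ] F [-0.1 -0.9  0.8] w 15.9
 shift first cm [-0.03 -9.76 -6.08]  turn deg [0. 0. 0.]  or turn then shift cm [-0.03 -9.76 -6.08]
t 24.12 tcp [509.3 205.9 103. ] q [ 0.71  0.67  2.32  4.03  0.92 -1.7 ] F [-0.1 -0.9  0.8] w 15.9
 shift first cm [ 19.31 -21.67  13.15]  turn deg [-0.1 -2.5 -1.7]  or turn then shift cm [ 20.49 -21.1   12.25]
t 24.12 tcp [509.3 205.9 103. ] q [ 0.71  0.67  2.32  4.03  0.92 -1.7 ] F [-0.1 -0.9  0.8] w 15.9
 shift first cm [ 19.31 -19.54  14.47]  turn deg [-0.1 -2.5 -1.7]  or turn then shift cm [ 20.49 -18.98  13.57]
[ 0.68  0.31  2.33  4.25  0.71 -2.1 ] 0.0
[ 0.41  0.25  2.44  3.87  0.64 -1.92] 0.0
[ 0.21  0.33  2.29  3.65  0.52 -1.86] 0.0
[ 0.02  0.45  2.06  3.37  0.38 -1.73] 0.0
[ 0.02  0.5   2.07  3.34  0.44 -1.7 ] 0.0
```

```bash
python3 -m inch '[{"tx":0,"ty":0,"tz":0,"ax":0,"ay":0,"az":0,"jaw":0},{"tx":0,"ty":0,"tz":0,"ax":0,"ay":0,"az":0,"jaw":0},{"tx":0,"ty":-0.42,"tz":-0.26,"ax":0,"ay":0,"az":0,"jaw":0},{"tx":0,"ty":-0.42,"tz":-0.26,"ax":0,"ay":0,"az":0,"jaw":0},{"tx":0,"ty":-0.42,"tz":-0.26,"ax":0,"ay":0,"az":0,"jaw":0},{"tx":0,"ty":-0.85,"tz":-0.53,"ax":0,"ay":0,"az":0,"jaw":0},{"tx":0,"ty":-1.5,"tz":-0.95,"ax":0,"ay":0,"az":0,"jaw":0},{"tx":0,"ty":-1.5,"tz":-0.95,"ax":0,"ay":0,"az":0,"jaw":0},{"tx":0,"ty":-1.5,"tz":-0.95,"ax":0,"ay":0,"az":0,"jaw":0},{"tx":0,"ty":-1.5,"tz":-0.95,"ax":0,"ay":0,"az":0,"jaw":0},{"tx":0,"ty":-1.7,"tz":-1.05,"ax":0,"ay":0,"az":0,"jaw":0},{"tx":0,"ty":0,"tz":0,"ax":0,"ay":0,"az":0,"jaw":0}]'
python3 - <<'E'
from kin import *
from look import *
Rt=toolR(32,-.052)@E3('z',np.pi); plan([714,-10,220],Rt); clips()
im,d,c=cam('scene'); P,u,v=world(c,d,d>0)
for zl,zh in((185,203),):
    q=P[(P[:,0]>400)&(P[:,0]<590)&(P[:,1]>100)&(P[:,1]<310)&(P[:,2]>zl)&(P[:,2]<zh)]; print(len(q),cv2.minAreaRect(q[:,:2].astype(np.float32)),np.percentile(q,[3,50,97],axis=0).round().tolist())
    A=np.c_[q[:,:2],np.ones(len(q))]; print('slope',np.linalg.lstsq(A,q[:,2],rcond=None)[0][:2])
save('c5',cv2.resize(im[120:300,180:420],None,fx=3,fy=3))
E
```

```text
t: 25.62
ee_pos: [509.2, 206.0, 220.3]
orientation: [-1.529, 1.702, -0.943]
ft_force: [-0.7, 0.2, -1.2]
width: 13.7
t 25.62 tcp [509.2 206.  220.3] q [ 0.71  0.34  2.32  4.29  0.74 -2.09] F [-0.7  0.2 -1.2] w 13.7
 shift first cm [ 19.34 -11.97  19.2 ]  turn deg [-0.2 -2.4 -1.8]  or turn then shift cm [ 20.5  -11.41  18.32]
side L [(71, 8), (91, 55), (95, 51), (99, 48), (102, 54), (106, 50), (109, 53), (113, 51), (117, 55), (120, 58), (124, 48), (129, 38), (132, 42), (136, 37), (140, 35)]
side R [(70, 30), (97, 48), (99, 51), (102, 53), (106, 48), (109, 53), (113, 46), (115, 53), (117, 59), (122, 44), (125, 45), (129, 40), (132, 45), (136, 33), (138, 42)]
scene L [(91, 53), (100, 50), (104, 49), (107, 52), (110, 49), (113, 44), (116, 45), (119, 58), (121, 58), (125, 46), (128, 44), (132, 38), (134, 43), (137, 41), (141, 34)]
scene R [(93, 48), (99, 54), (109, 48), (113, 41), (114, 52), (116, 61), (120, 43), (122, 42), (125, 40), (126, 43), (128, 38), (130, 38), (132, 39), (133, 44), (136, 36), (138, 34)]
1889 ((500.1150207519531, 207.4069061279297), (159.84149169921875, 130.39865112304688), 83.95213317871094) [[453.0, 131.0, 191.0], [518.0, 212.0, 195.0], [563.0, 281.0, 199.0]]
slope [-0.00310229  0.00277822]
```

View pics/c5.png

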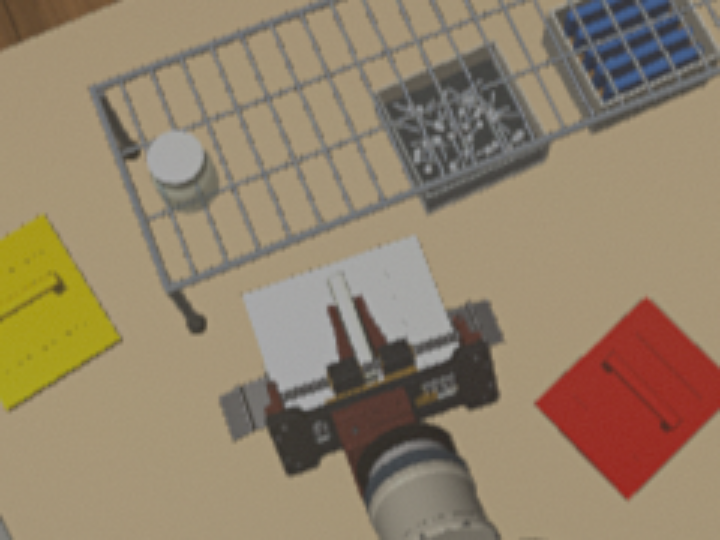

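The lid is lifted level (slope below 0.005) with about 26 mm over the shelf height. Both clips hang open and the tote has not moved. I'll carry the lid over.

```bash
python3 -m inch '[{"tx":0.8,"ty":-0.5,"tz":0.8,"ax":0,"ay":-0.2,"az":-0.2,"jaw":0},{"tx":1.6,"ty":-1,"tz":1.6,"ax":0,"ay":-0.2,"az":-0.2,"jaw":0},{"tx":2,"ty":-1.2,"tz":1.8,"ax":0,"ay":-0.2,"az":-0.2,"jaw":0},{"tx":2,"ty":-1.2,"tz":1.8,"ax":0,"ay":-0.2,"az":-0.2,"jaw":0},{"tx":2,"ty":-1.2,"tz":1.8,"ax":0,"ay":-0.2,"az":-0.2,"jaw":0},{"tx":2,"ty":-1.2,"tz":2,"ax":0,"ay":-0.2,"az":-0.2,"jaw":0},{"tx":2,"ty":-1.2,"tz":2,"ax":0,"ay":-0.2,"az":-0.2,"jaw":0},{"tx":2,"ty":-1.2,"tz":2,"ax":0,"ay":-0.2,"az":-0.2,"jaw":0},{"tx":2,"ty":-1.2,"tz":2,"ax":0,"ay":-0.2,"az":-0.2,"jaw":0},{"tx":2,"ty":-1.2,"tz":2,"ax":0,"ay":-0.2,"az":0,"jaw":0},{"tx":1.3,"ty":-0.6,"tz":1.1,"ax":0,"ay":-0.2,"az":0,"jaw":0},{"tx":0,"ty":0,"tz":0,"ax":0,"ay":0,"az":0,"jaw":0}]'
python3 - <<'E'
from kin import *
Rt=toolR(32,-.052)@E3('z',np.pi); plan([714,-10,220],Rt); plan([714,-10,194],Rt)
im,d,c=cam('scene'); P,u,v=world(c,d,d>0)
q=P[(P[:,0]>600)&(P[:,0]<800)&(P[:,1]>-110)&(P[:,1]<90)&(P[:,2]>180)&(P[:,2]<206)]; print(len(q),cv2.minAreaRect(q[:,:2].astype(np.float32)),np.percentile(q,[3,50,97],axis=0).round().tolist())
A=np.c_[q[:,:2],np.ones(len(q))]; print('slope',np.linalg.lstsq(A,q[:,2],rcond=None)[0][:2])
E
```

```text
t: 27.28
ee_pos: [714.7, -9.6, 216.8]
orientation: [-1.573, 1.66, -0.924]
ft_force: [-0.6, -0.4, -0.9]
width: 13.9
t 27.27 tcp [714.7  -9.6 216.8] q [-0.01  0.45  2.08  3.24  0.4  -1.64] F [-0.6 -0.4 -0.9] w 13.9
 shift first cm [ 0.05 -0.23 -0.23]  turn deg [ 0.1 -0.4  0.1]  or turn then shift cm [ 0.05 -0.23 -0.23]
t 27.27 tcp [714.7  -9.6 216.8] q [-0.01  0.45  2.08  3.24  0.4  -1.64] F [-0.6 -0.4 -0.9] w 13.9
 shift first cm [0.03 1.97 1.15]  turn deg [ 0.1 -0.4  0.1]  or turn then shift cm [0.05 1.97 1.15]
1192 ((705.647705078125, -7.434226989746094), (160.41558837890625, 129.7630157470703), 87.08634948730469) [[656.0, -84.0, 189.0], [733.0, 11.0, 193.0], [768.0, 72.0, 197.0]]
slope [-0.00399123 -0.00826308]
```

```bash
python3 -m inch '[{"tx":0,"ty":0.6,"tz":0.37,"ax":0,"ay":-0.3,"az":0,"jaw":0},{"tx":0,"ty":0.6,"tz":0.37,"ax":0,"ay":0,"az":0,"jaw":0},{"tx":0,"ty":0.34,"tz":0.21,"ax":0,"ay":0,"az":0,"jaw":0},{"tx":0,"ty":0.17,"tz":0.11,"ax":0,"ay":0,"az":0,"jaw":0},{"tx":0,"ty":0.08,"tz":0.05,"ax":0,"ay":0,"az":0,"jaw":0},{"tx":0,"ty":0,"tz":0,"ax":0,"ay":0,"az":0,"jaw":0}]'
python3 -m inch '[{"tx":0,"ty":0.08,"tz":0.05,"ax":0,"ay":0,"az":0,"jaw":0},{"tx":0,"ty":0.08,"tz":0.05,"ax":0,"ay":0,"az":0,"jaw":0},{"tx":0,"ty":0,"tz":0,"ax":0,"ay":0,"az":0,"jaw":0}]'
```

```text
t: 28.08
ee_pos: [714.7, -8.5, 197.5]
orientation: [-1.573, 1.654, -0.92]
ft_force: [-0.6, 0.6, -1.4]
width: 14.0
t: 28.45
ee_pos: [714.6, -8.6, 195.4]
orientation: [-1.574, 1.654, -0.92]
ft_force: [-0.8, -0.5, -0.5]
width: 13.6
```

```bash
python3 -m inch '[{"tx":0,"ty":0.08,"tz":0.05,"ax":0,"ay":0,"az":0,"jaw":0},{"tx":0,"ty":0.08,"tz":0.05,"ax":0,"ay":0,"az":0,"jaw":0},{"tx":0,"ty":0,"tz":0,"ax":0,"ay":0,"az":0,"jaw":0}]'
python3 -m inch '[{"tx":0,"ty":0.08,"tz":0.05,"ax":0,"ay":0,"az":0,"jaw":0},{"tx":0,"ty":0,"tz":0,"ax":0,"ay":0,"az":0,"jaw":0}]'
```

```text
t: 28.82
ee_pos: [714.6, -8.5, 193.4]
orientation: [-1.574, 1.654, -0.92]
ft_force: [-0.4, -0.4, -1.4]
width: 14.0
t: 29.08
ee_pos: [714.8, -8.6, 193.0]
orientation: [-1.573, 1.653, -0.92]
ft_force: [-0.5, -0.0, 1.6]
width: 13.9
```

```bash
python3 -m inch '[{"tx":0,"ty":0.08,"tz":0.05,"ax":0,"ay":0,"az":0,"jaw":0},{"tx":0,"ty":0,"tz":0,"ax":0,"ay":0,"az":0,"jaw":0}]'
```

```text
t: 29.32
ee_pos: [715.2, -8.6, 193.0]
orientation: [-1.571, 1.652, -0.922]
ft_force: [-3.5, -0.2, 6.1]
width: 13.8
```

The lid is in contact, with force rising to about 6 N. I'll release and withdraw along the tool axis.

```bash
python3 -m inch '[{"tx":0,"ty":0,"tz":0,"ax":0,"ay":0,"az":0,"jaw":0.3},{"tx":0,"ty":0,"tz":0,"ax":0,"ay":0,"az":0,"jaw":0.5},{"tx":0,"ty":0,"tz":0,"ax":0,"ay":0,"az":0,"jaw":0.6},{"tx":0,"ty":0,"tz":0,"ax":0,"ay":0,"az":0,"jaw":0.6},{"tx":0,"ty":0,"tz":-1,"ax":0,"ay":0,"az":0,"jaw":0.6},{"tx":0,"ty":-0.5,"tz":-2.5,"ax":0,"ay":0,"az":0,"jaw":0.6},{"tx":0,"ty":-1,"tz":-4,"ax":0,"ay":0,"az":0,"jaw":0.6},{"tx":0,"ty":-1,"tz":-4,"ax":0,"ay":0,"az":0,"jaw":0.6},{"tx":0,"ty":0,"tz":-4,"ax":0,"ay":0,"az":0,"jaw":0.6},{"tx":0,"ty":0,"tz":0,"ax":0,"ay":0,"az":0,"jaw":0.6},{"tx":0,"ty":0,"tz":0,"ax":0,"ay":0,"az":0,"jaw":0.6}]'
python3 - <<'E'
from look import *
plan([600,0,300]); clips()
im,d,c=cam('side'); save('final',im[40:340,80:560])
P,u,v=world(c,d,d>0)
q=P[(P[:,0]>600)&(P[:,0]<800)&(P[:,1]>-110)&(P[:,1]<95)&(P[:,2]>164)&(P[:,2]<176)]; print('lid',len(q),cv2.minAreaRect(q[:,:2].astype(np.float32)),np.percentile(q,[3,50,97],axis=0).round().tolist())
A=np.c_[q[:,:2],np.ones(len(q))]; print('slope',np.linalg.lstsq(A,q[:,2],rcond=None)[0][:2])
q=P[(P[:,0]>420)&(P[:,0]<580)&(P[:,1]>110)&(P[:,1]<300)&(P[:,2]>64)&(P[:,2]<84)]; print('tote rim',len(q),cv2.minAreaRect(q[:,:2].astype(np.float32)))
for t in('jar','tray','carton'):
    for r in masks_of('side',t)[:1]:
        Q,_,_=world(c,d,r['pixels']); print(t,np.round(np.median(Q,0)),np.round(np.percentile(Q,[3,97],axis=0)).tolist())
E
```

```text
t: 30.7
ee_pos: [596.8, -2.3, 295.3]
orientation: [-1.573, 1.653, -0.921]
ft_force: [0.4, -0.0, -0.5]
width: 52.7
t 30.7 tcp [596.8  -2.3 295.3] q [-0.    0.14  2.28  3.29  0.3  -1.69] F [ 0.4 -0.  -0.5] w 52.7
 shift first cm [-0.25 -0.56  0.01]  turn deg [0. 0. 0.]  or turn then shift cm [-0.25 -0.56  0.01]
side L [(70, 33), (73, 80), (82, 55), (87, 56), (92, 51), (97, 47), (101, 53), (106, 50), (110, 52), (115, 52), (119, 61), (125, 43), (129, 49), (134, 38), (139, 38)]
side R [(70, 24), (71, 76), (79, 53), (83, 56), (88, 57), (93, 54), (98, 51), (103, 49), (108, 50), (113, 47), (116, 59), (123, 38), (127, 44), (132, 43), (137, 40)]
scene L [(70, 28), (74, 80), (83, 51), (88, 53), (93, 49), (98, 51), (102, 50), (107, 48), (112, 48), (117, 50), (121, 57), (127, 39), (132, 41), (137, 40), (142, 35)]
scene R [(70, 76), (78, 56), (82, 55), (86, 56), (91, 51), (95, 54), (100, 49), (104, 49), (108, 52), (113, 48), (116, 56), (122, 43), (126, 42), (131, 40), (136, 36)]
lid 3037 ((689.630615234375, 1.8568496704101562), (180.541259765625, 165.3876190185547), 88.07197570800781) [[644.0, -83.0, 166.0], [708.0, -1.0, 170.0], [767.0, 68.0, 174.0]]
slope [-0.00032479  0.00109176]
tote rim 438 ((498.798095703125, 204.85025024414062), (150.10498046875, 123.39778137207031), 84.4721450805664)
jar [704. 279. 233.] [[677.0, 256.0, 174.0], [724.0, 303.0, 237.0]]
tray [685.  65.  24.] [[626.0, 56.0, 13.0], [752.0, 79.0, 155.0]]
```

View pics/final.png

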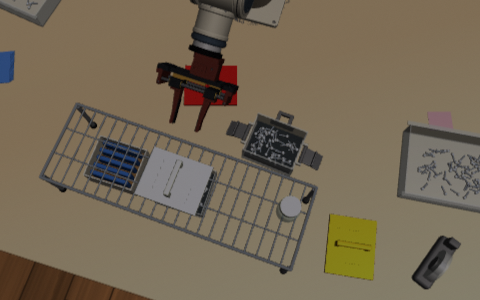

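The lid lies flat on the shelf, with its handle at (172,178) in this picture. The tote stands open at (275,143) with both clips out, and the jar and tray have not moved. The robot touches nothing, so I hand in.

```bash
python3 -c "
from workcell import ctrl; print(ctrl.close_job())"
```

```text
the job is handed in; nothing more can be done
None
```

The job is done and handed in at about 31 s of the 72 s allowed. I pinched the tote's pull from the front and drew it about 212 mm straight out with the lid clipped on. Then I pushed both clips open, lifted the lid level and set it down on the shelf with about 6 N.

Last checks:
- **Lid:** it lies flat (slope about 0.001), handle up, with its top at about 170 mm. It was centred at about (706, -7) just before lowering; the final position fit was spoiled by the shelf wires, so I judged it from the picture.
- **Tote:** it stands upright at (499, 205), with its rear edge about 35 mm in front of the shelf. Both clips hang open.
- **Neighbours:** the jar measured the same as at the start. The tray (partly hidden by the lid) and the carton were only checked by eye: the tray's last mask covered only part of it, and the carton was not found by the network. Both look unmoved in the final picture.
- **Mishaps:** the first reach ran joint 4 to its limit short of the pull without touching anything, so I redid it with the wrist turned the other way. The left clip also needed a second, longer push.

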